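# Build up a polishing wheel on its arbor stand

## Robot

A 6-joint arm with a two-finger parallel gripper is mounted at the origin on the work surface. World frame = base frame: x ahead of the robot, y to its left, z up, the work surface at z = 0. Lengths are in m, angles in degrees, forces in N, time in s.
With the tool pointing down it reaches from about 0.4 to 0.825 m from the base axis. Payload 7 kg.
Tool frame: the origin (TCP) lies at the very end of the fingers, on their centre line; the grasp point (between the pads) lies arm.tcp_to_grasp behind it (arm.tcp_to_grasp is the distance from the TCP to the grasp point, in m); z points along the fingers, y is the line along which they close (so a half turn about z gives the same grasp; the last joint's range is limited). The gripper opens to 85 mm and grips with 20 to 120 N. Pads are 22 mm wide; open, the fingers measure 114 mm over their backs; the gripper's body (76 mm by 85 mm) begins 54 mm behind the grasp point. The pads swing forward as they close: fully open they stand 13 mm farther back than shut.
Start: joints at [-56.717, 20.546, 0.682, 0, -70.136, -16.507], TCP at [0.195, -0.646, 0.231] pointing down, gripper open.
Joint ranges: [-176.03, 176.03], [-82.01, 121.73], [-58.28, 71.71], [-173.87, 95.51], [-174.79, -0.11], [-173.66, 173.66]. Speed limits (degrees/s): [136.94, 136.94, 172.46, 180, 180, 180].

## Interface

Orientations are given as a 3x3 rotation matrix whose columns are the frame's x, y, z axes.
In Python, from plant import telemetry, optics, job_done, arm gives the robot as it stands.
- The arm moves only by the tool jog_arm, never from a script. Its argument "plan" is a list of rows, each a list of 7 numbers: the turn, a rotation vector about the world's x, y, z in rad, then the shift along the world's x, y, z in mm, then the finger opening in mm, from 0 to 85.4. In form: [[rx, ry, rz, tx, ty, tz, jaw], ...]. A call has 1 to 5 rows; each row shifts and turns the commanded pose from where the row before left it; what a row does not reach is not made up. A row lasts 1/12 s, in which the tool goes at most 41.7 mm and 7.16 degrees, less where a joint would pass 70% of its speed; a pose out of reach is approached as far as the arm can. A call with a gripper value outside its range is refused whole. The fingers move at their own pace and stop on an object; "newtons" is the grip in N (left out, the last holds). Time passes only in rows, so rows that do not move let the fingers close. It gives the time, the measured TCP pose, the force, the opening and the grip force at its end, in the units of the state.
- telemetry.observe(): the state, without advancing time (a new reading comes with each control period).
- optics.camera(name): name is "scene" or "top"; returns the picture (400x640x3 uint8, red, green, blue); there is no depth.
- optics.calibration(name): a dict with "fx", "fy", "cx", "cy" (pixels), "dist_coeffs" ([k1, k2, p1, p2, k3] as OpenCV has them; the pictures are not rectified), "eye" and "attitude" of the camera in the world. Camera axes: x right, y down, z forward; pixel columns grow to the right and rows downward; lengths in m; the calibration is good to about 2 mm. A picture is of the moment at which its call begins. calibration takes no time and is no camera call.
- job_done(): hands the job in; it is judged then, once.
The state is a dict: "time": time; "joint_positions": joint angles; "qd": joint speeds; "joint_efforts": joint torques, N m; "tcp_pos": TCP position; "orientation": TCP orientation; "force": force on the tool from outside, world axes, zero at the start; "moment": the same for the moment, N m; "gripper_width": finger opening in m; "gripper_force": force on a finger pad.
Only numpy, scipy, OpenCV 4.12 (cv2) and the standard library are available. Lean on these libraries where they do the work, as an engineer would, in place of code of your own. Each camera call takes 0.05 s, during which the arm holds its last target. There are 200 camera calls.

## Task

Build up the polishing wheel on the upright post of the arbor stand, threading each part over the post so that it lies flat on the one below: first the large metal flange, then the felt wheel, then the small metal flange, and last the domed hub cap. The felt wheel is still held in the gluing jig: swing the jig's clamp arm up and over until it stays open by itself before you take the wheel out, and leave it open. Let go of everything, and do not disturb the dental cast or the jar.

Things in the scene. Friction and masses are not known exactly. Their poses are not given: they have to be found in the camera images.
- stand: Dark steel arbor stand, fixed. Round foot 96 mm across, 10 mm high; on it a shoulder 40 mm across, its flat top 24 mm above the bench; from its centre a bright upright post 10 mm in diameter, the last 6 mm tapering to 4 mm, tip 82 mm above the bench. Origin: on the axis of the post, at bench level. Axes: z up; it is round, so its yaw means nothing.
- flange_large: Large flange: loose flat aluminium ring, 60 mm outside diameter, 10 mm thick, bore 15 mm, about 80 g. Lies flat on the bench. Origin: centre of its underside. Axes: z up; it is round, so its yaw means nothing.
- felt_wheel: Felt polishing wheel: loose cream-coloured rigid ring, 68 mm outside diameter, 22 mm thick, bore 15 mm, about 60 g. At the start it lies flat on the jig's base plate (underside 12 mm above the bench) under the clamp arm's foot. Origin: centre of its underside. Axes: z up; it is round, so its yaw means nothing.
- flange_small: Small flange: loose flat aluminium ring, 44 mm outside diameter, 10 mm thick, bore 15 mm, about 50 g. Lies flat on the bench. Origin: centre of its underside. Axes: z up; it is round, so its yaw means nothing.
- hub_cap: Hub cap: loose steel cylinder with a domed top, 30 mm in diameter, 28 mm high, about 60 g. It has a blind bore of 15 mm, 18 mm deep, in its underside, which goes over the end of the post. Stands upright, bore down. Origin: centre of its underside. Axes: z up; it is round, so its yaw means nothing.
- jig: Gluing jig, fixed: grey base plate 180 mm (x) by 90 mm (y), 12 mm thick. Two dark cheeks, 58 mm high, carry the hinge of the clamp arm; hinge axis along jig y through x=+60, z=47 mm. The wheel lies at about x=-30, y=0 (2 mm either way). Origin: centre of the underside; x from wheel to hinge, away from the robot within 20 degrees; z up.
- clamp (a joint): Clamp arm angle, rad. About 0: closed, arm level along jig -x, rubber foot on the wheel. Grows as the arm swings up and over; 1.57 is upright; stop at 1.95. Arm: steel, 14 mm wide, 135 mm long. It pulls shut with 1 to 2 N at the handle and falls shut if let go below about 1.6; beyond, it drops back on its stop and stays open.
- clamp_handle (a point): Grip point on the axis of the handle: black round bar 12 mm thick, along jig y, sticking out to jig +y from the free end of the arm, bare for 50 mm. The point is 40 mm beside the arm middle line; closed, at jig x=-75, y=+40, z=53 mm (135 mm before, 6 mm above the hinge axis). It swings in a circle about the hinge; the bar rolls between the fingers of an upright gripper.
- dental_cast: Bystander: plaster dental cast with a reddish gum ridge and white teeth, 56 x 60 mm, about 35 mm high, loose. Leave alone. Origin: centre of its underside, z up.
- paste_jar: Bystander: amber glass jar of polishing paste with a white cap, 56 mm in diameter, 62 mm high, loose. Leave alone. Origin: centre of its underside, z up.
Mind the look-alikes: they are no part of the job. Of the things like the jig, leave any that is purple; of the rest the smaller one is meant.

How it is judged:
By the outcome, as a careful person would: the job done as asked, in the order asked, and still so for the second after the job is handed in, with the robot touching nothing.
It also fails if it takes over 115 s, if anything falls off the work surface, if the arm or the gripper's body presses on something with over 40 N, if the wrist force passes 120 N, or if a joint passes its speed limit or range.

## Working session

There is one attempt and no reset: what is moved stays moved. The work goes in short steps, Python scripts to look and compute and a tool call to move; the robot and the scene stay as the last step left them, time stands still between calls to the robot, and variables do not carry over. Pictures are saved under pics/ and viewed, at most 14 in all, crops included, and the job is handed in when it is done.

Besides the shell and the picture viewer there is one more tool, called after "Call:" by a JSON object that holds its "fn" and its "kwargs". jog_arm: Moves the arm, as the interface text tells. Its arguments: {"type":"object","properties":{"plan":{"type":"array","items":{"type":"array","items":{"type":"number"}}},"newtons":{"type":"number"}},"required":["plan"]}

```bash
ls; mkdir -p pics
python3 - <<'E'
from plant import telemetry, optics, arm
import cv2
print(telemetry.observe(), arm.tcp_to_grasp)
for n in("scene","top"):
    im=optics.camera(n); cv2.imwrite(f"pics/{n}0.png",im[:,:,::-1]); print(optics.calibration(n))
E
```

```text
pics
{'time': 0.0, 'joint_positions': array([-5.67152850e+01,  2.05909484e+01,  6.33080697e-01, -1.89016126e-02,
       -7.01359762e+01, -1.65066624e+01]), 'qd': array([-0.00459582, -0.04178216, -0.09084684,  0.03527613, -0.04267067,
       -0.0056091 ]), 'joint_efforts': array([ 3.20710868e-03, -5.83313692e+01,  2.93418235e+01,  6.93637490e+00,
       -5.98489147e-03,  1.16606338e-05]), 'tcp_pos': array([ 0.1946719 , -0.64581085,  0.23036775]), 'orientation': array([[-9.57462514e-01, -2.88556971e-01, -6.39491699e-04],
       [-2.88557630e-01,  9.57461291e-01,  1.53945504e-03],
       [ 1.68068066e-04,  1.65850070e-03, -9.99998611e-01]]), 'force': array([0.31111521, 0.46963531, 0.05321355]), 'moment': array([-0.00495519,  0.03657997,  0.03291484]), 'gripper_force': 0.0, 'gripper_width': 0.08538997895129027} 0.0187
{'fx': 504.68862719147023, 'fy': 504.68862719147023, 'cx': 324.11352317784855, 'cy': 196.6108363858029, 'dist_coeffs': array([0.01807132, 0.        , 0.        , 0.        , 0.        ]), 'eye': array([ 1.24527425, -0.02150383,  1.14030379]), 'attitude': array([[ 0.14832526,  0.80155407, -0.57923285],
       [ 0.98878577, -0.13049969,  0.07261216],
       [-0.01738714, -0.58350742, -0.81192166]])}
{'fx': 391.3805020269667, 'fy': 391.3805020269667, 'cx': 322.24605074138026, 'cy': 197.50399146593384, 'dist_coeffs': array([-0.03669874,  0.        ,  0.        ,  0.        ,  0.        ]), 'eye': array([0.27918462, 0.08308832, 1.32600228]), 'attitude': array([[ 0.00891778, -0.98391635,  0.1784071 ],
       [-0.99991709, -0.01043171, -0.00754955],
       [ 0.00928921, -0.17832498, -0.9839278 ]])}
```

View pics/scene0.png

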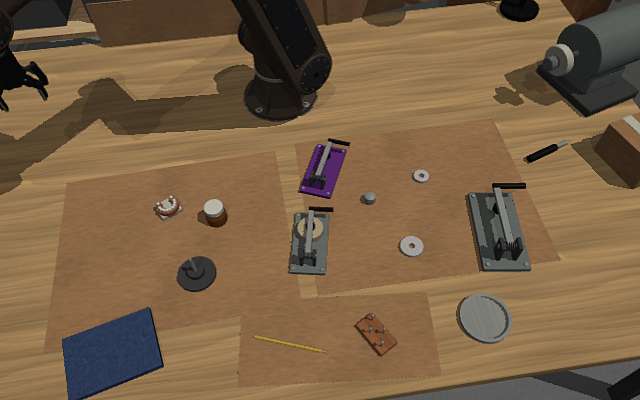

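View pics/top0.png

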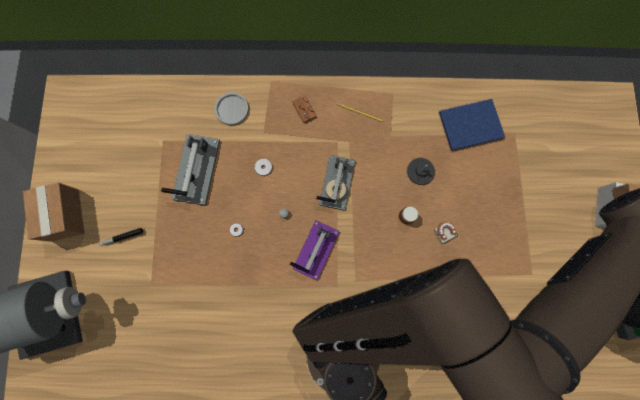

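Scene picture: jig candidates are purple at (323,168), small grey with the wheel at (310,243) and large grey at (499,230). The small grey one is meant. In scene/top pixels, the large flange is at (411,246)/(263,167), the small flange at (421,176)/(236,230), the cap at (369,198)/(284,214) and the stand at (196,273)/(421,171). The jar is at (214,213) and the cast at (167,207). Next I'll check these in close crops.

```bash
cat > h.py <<'E'
import numpy as np, cv2
from plant import telemetry, optics, arm
def cal(n):
    c=optics.calibration(n); K=np.array([[c['fx'],0,c['cx']],[0,c['fy'],c['cy']],[0,0,1]]); return K,np.array(c['dist_coeffs']),np.array(c['eye']),np.array(c['attitude'])
def proj(n,P):
    K,d,e,R=cal(n); return cv2.projectPoints(np.atleast_2d(np.float64(P)),cv2.Rodrigues(R.T)[0],-R.T@e,K,d)[0][:,0]
def ray(n,uv):
    K,d,e,R=cal(n); q=cv2.undistortPoints(np.float64([[uv]]),K,d)[0,0]; v=R@np.array([*q,1]); return e,v/np.linalg.norm(v)
def onz(n,uv,z):
    e,v=ray(n,uv); return e+v*(z-e[2])/v[2]
def tri(a,b):
    A=np.zeros((3,3)); y=np.zeros(3)
    for n,uv in(("scene",a),("top",b)):
        e,v=ray(n,uv); M=np.eye(3)-np.outer(v,v); A+=M; y+=M@e
    return np.linalg.solve(A,y)
def montage(n,pts,f,w=50,h=50,s=5,cols=3):
    im=optics.camera(n)[:,:,::-1]; cv2.imwrite(f"pics/raw_{f}",im); T=[]
    for u,v in pts:
        x0,y0=int(u-w/2),int(v-h/2)
        t=cv2.resize(im[y0:y0+h,x0:x0+w],None,fx=s,fy=s,interpolation=cv2.INTER_CUBIC)
        for k in range(0,w,10):
            cv2.line(t,(k*s,0),(k*s,4),(0,255,0)); cv2.putText(t,str(x0+k),(k*s+1,13),0,.35,(0,255,0))
        for k in range(0,h,10):
            cv2.line(t,(0,k*s),(4,k*s),(0,255,255)); cv2.putText(t,str(y0+k),(5,k*s+4),0,.35,(0,255,255))
        T.append(t)
    while len(T)%cols: T.append(T[0]*0)
    cv2.imwrite(f"pics/{f}",np.vstack([np.hstack(T[i:i+cols]) for i in range(0,len(T),cols)]))
E
python3 - <<'E'
from h import *
S=[(411,246),(421,176),(369,198),(310,240),(196,270),(190,212)]
T=[(263,167),(236,230),(284,214),(337,183),(421,171),(428,222)]
for a,b in zip(S,T): print(a,tri(a,b).round(4))
montage("scene",S,"s1.png",w=52,h=56); montage("top",T,"t1.png",w=52,h=56)
E
```

```text
(411, 246) [0.6249 0.2795 0.0022]
(421, 176) [ 4.045e-01  3.643e-01 -1.000e-04]
(369, 198) [0.4602 0.2021 0.0053]
(310, 240) [0.5694 0.0227 0.0085]
(196, 270) [ 0.614  -0.2692  0.0145]
(190, 212) [ 0.4362 -0.2852  0.0168]
```

View pics/s1.png

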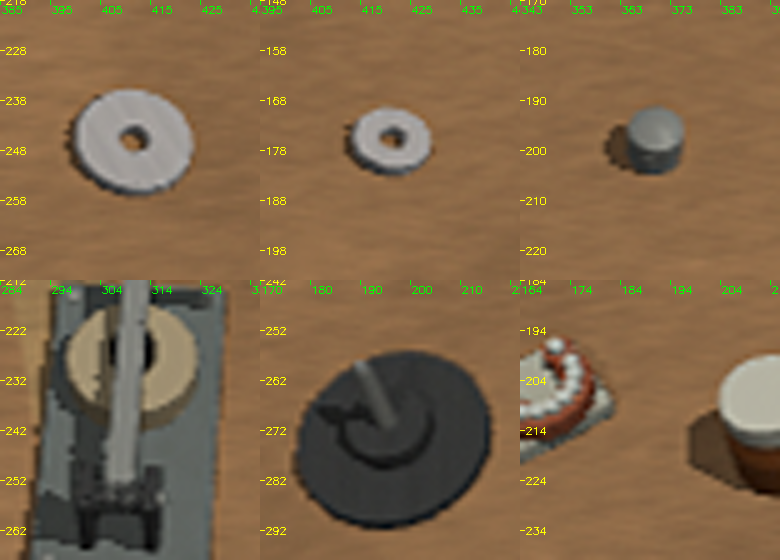

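View pics/t1.png

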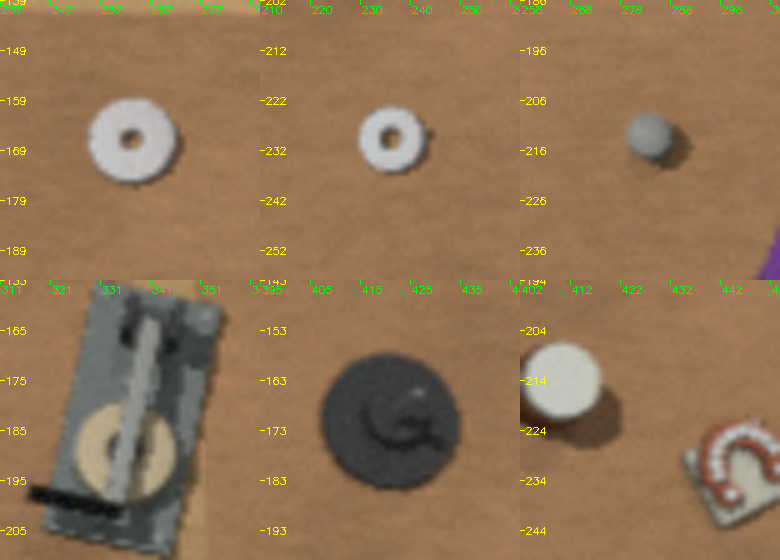

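Close crops confirm the choices: the small grey jig holds the cream wheel under its clamp (top: wheel at (335.6,189.2), black handle from (316.5,197) to (335,200.5)). The aluminium rings, the steel cap and the stand with its post are clear too.

Run:
```python
from h import *
D=dict(fl=((411.3,245.6),(263.2,166.8),.010),fs=((420.9,175.1),(236.1,229.4),.010),cap=((369.6,197.5),(283.4,212.8),.016),foot=((196.3,273.0),(420.4,170.7),.008),tip=((189.9,258.1),(426.1,164.9),.080),wheel=((309.9,227),(335.6,189.2),.034))
for k,(a,b,z) in D.items(): print(k,tri(a,b).round(4),onz("scene",a,z).round(4),onz("top",b,z).round(4))
C=np.array([onz("top",p,.012) for p in((354.9,159.5),(344.5,209.5),(319.5,204.5),(329.9,155.9))])
print(C.round(4),C.mean(0).round(4)); 
for i,j in((1,0),(2,3),(2,1),(3,0)): d=C[j]-C[i]; print(np.linalg.norm(d[:2]).round(4),np.degrees(np.arctan2(d[1],d[0])).round(1))
print("handle",[onz("top",p,.053).round(4) for p in((316.5,197.1),(334.9,200.5))])
```

```text
fl [0.6252 0.2792 0.0046] [0.6281 0.2776 0.01  ] [0.6238 0.2786 0.01  ]
fs [0.4059 0.3628 0.0061] [0.4088 0.3613 0.01  ] [0.4056 0.3621 0.01  ]
cap [0.4633 0.2032 0.0118] [0.4661 0.2014 0.016 ] [0.4628 0.2037 0.016 ]
foot [ 0.6174 -0.2701  0.0051] [ 0.6188 -0.2707  0.008 ] [ 0.6167 -0.268   0.008 ]
tip [ 0.6176 -0.2687  0.0822] [ 0.6162 -0.27    0.08  ] [ 0.6182 -0.2685  0.08  ]
wheel [0.5432 0.0276 0.0296] [0.5459 0.0267 0.034 ] [0.5424 0.0284 0.034 ]
[[ 0.653  -0.0394  0.012 ]
 [ 0.4768 -0.0029  0.012 ]
 [ 0.4932  0.0821  0.012 ]
 [ 0.6649  0.0477  0.012 ]] [0.572  0.0219 0.012 ]
0.1799 -11.7
0.1752 -11.3
0.0866 -100.9
0.0879 -97.8
handle [array([0.5112, 0.0923, 0.053 ]), array([0.5004, 0.0314, 0.053 ])]
```

Call:
{"fn": "jog_arm", "kwargs": {"plan": [[0, 0, 0, 16.5, 35.5, 0, 75], [0, 0, 0, 16.5, 35.5, 0, 75], [0, 0, 0, 16.5, 35.5, 0, 75], [0, 0, 0, 16.5, 35.5, 0, 75], [0, 0, 0, 16.5, 35.5, 0, 75]], "newtons": 30}}

```text
time: 0.62
tcp_pos: [0.2775, -0.4671, 0.231]
orientation: [[-0.958, -0.288, -0.0], [-0.288, 0.958, 0.0], [0.0, 0.0, -1.0]]
force: [2.3, 0.2, 0.4]
gripper_width: 0.0747
gripper_force: 0.0
```

Call:
{"fn": "jog_arm", "kwargs": {"plan": [[0, 0, 0, 16.5, 35.5, 0, 75], [0, 0, 0, 16.5, 35.5, 0, 75], [0, 0, 0, 16.5, 35.5, 0, 75], [0, 0, 0, 16.5, 35.5, 0, 75], [0, 0, 0, 16.5, 35.5, 0, 75]]}}

```text
time: 1.03
tcp_pos: [0.36, -0.2895, 0.2315]
orientation: [[-0.958, -0.288, 0.001], [-0.288, 0.958, -0.0], [-0.001, -0.0, -1.0]]
force: [0.5, -0.2, 0.2]
gripper_width: 0.0748
gripper_force: 0.0
```

Call:
{"fn": "jog_arm", "kwargs": {"plan": [[0, 0, 0, 16.5, 35.5, 0, 75], [0, 0, 0, 16.5, 35.5, 0, 75], [0, 0, 0, 16.5, 35.5, 0, 75], [0, 0, 0, 16.5, 35.5, 0, 75], [0, 0, 0, 16.5, 35.5, 0, 75]]}}

```text
time: 1.45
tcp_pos: [0.4426, -0.1118, 0.2316]
orientation: [[-0.957, -0.289, 0.001], [-0.289, 0.957, 0.0], [-0.001, -0.0, -1.0]]
force: [1.3, -1.2, 0.0]
gripper_width: 0.0748
gripper_force: 0.0
```

Call:
{"fn": "jog_arm", "kwargs": {"plan": [[0, 0, 0, 16.5, 35.5, 0, 75], [0, 0, 0, 16.5, 35.5, 0, 75], [0, 0, 0, 16.5, 35.5, 0, 75], [0, 0, 0, 16.5, 35.5, 0, 75], [0, 0, 0, 16.5, 35.5, 0, 75]]}}

```text
time: 1.87
tcp_pos: [0.5251, 0.0658, 0.2315]
orientation: [[-0.957, -0.289, 0.0], [-0.289, 0.957, 0.0], [-0.0, 0.0, -1.0]]
force: [0.4, -0.7, 0.6]
gripper_width: 0.0753
gripper_force: 0.0
```

Call:
{"fn": "jog_arm", "kwargs": {"plan": [[0, 0, 0, 16.5, 35.5, 0, 75], [0, 0, 0, 16.5, 35.5, 0, 75], [0, 0, 0, 16.5, 35.5, 0, 75], [0, 0, 0, 16.5, 35.5, 0, 75], [0, 0, 0, 16.5, 35.5, 0, 75]]}}

```text
time: 2.28
tcp_pos: [0.6077, 0.2431, 0.2311]
orientation: [[-0.957, -0.289, -0.0], [-0.289, 0.957, -0.0], [0.0, -0.0, -1.0]]
force: [1.7, -0.7, 0.4]
gripper_width: 0.0751
gripper_force: 0.0
```

Call:
{"fn": "jog_arm", "kwargs": {"plan": [[0, 0, 0, 17.8, 35.2, 0, 75], [0, 0, 0, 0, 0, -41, 75], [0, 0, 0, 0, 0, -41, 75], [0, 0, 0, 0, 0, -41, 75], [0, 0, 0, 0, 0, -41, 75]]}}

```text
time: 2.7
tcp_pos: [0.6248, 0.2767, 0.0655]
orientation: [[-0.957, -0.289, 0.0], [-0.289, 0.957, 0.0], [-0.0, 0.0, -1.0]]
force: [0.4, 0.3, -0.5]
gripper_width: 0.075
gripper_force: 0.0
```

Call:
{"fn": "jog_arm", "kwargs": {"plan": [[0, 0, 0, 0, 0, -40, 75], [0, 0, 0, 0, 0, -12, 75], [0, 0, 0, 0, 0, -8, 75], [0, 0, 0, 0, 0, 0, 75]]}}

```text
time: 3.03
tcp_pos: [0.625, 0.2762, 0.0065]
orientation: [[-0.957, -0.289, -0.001], [-0.289, 0.957, -0.001], [0.002, -0.001, -1.0]]
force: [-0.4, 0.4, 0.2]
gripper_width: 0.0754
gripper_force: 0.0
```

Call:
{"fn": "jog_arm", "kwargs": {"plan": [[0, 0, 0, 0, 0, -2, 75], [0, 0, 0, 0, 0, -2, 75], [0, 0, 0, 0, 0, 0, 75]]}}

```text
time: 3.28
tcp_pos: [0.6261, 0.2772, 0.0053]
orientation: [[-0.957, -0.289, 0.003], [-0.289, 0.957, 0.002], [-0.003, 0.001, -1.0]]
force: [0.4, -0.4, 0.4]
gripper_width: 0.075
gripper_force: 0.0
```

Run:
```python
from h import *
montage("scene",[(411,238)],"g1.png",w=100,h=80,s=6,cols=1)
```

```text
(no output)
```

View pics/g1.png

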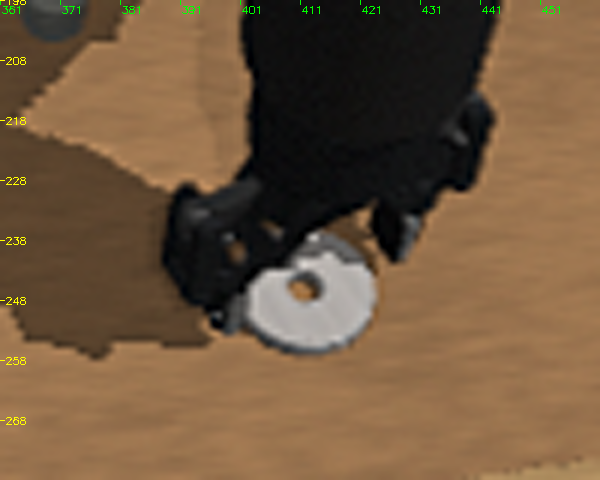

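The flange (bore at (411,246)) sits between the open fingers, with no contact yet. I'll feel downward.

Call:
{"fn": "jog_arm", "kwargs": {"plan": [[0, 0, 0, 0, 0, -2, 68], [0, 0, 0, 0, 0, -2, 68], [0, 0, 0, 0, 0, 0, 68]]}}

```text
time: 3.58
tcp_pos: [0.625, 0.2764, -0.0007]
orientation: [[-0.957, -0.289, -0.0], [-0.289, 0.957, 0.0], [-0.0, 0.0, -1.0]]
force: [-0.2, -0.3, -0.5]
gripper_width: 0.068
gripper_force: 0.0
```

Call:
{"fn": "jog_arm", "kwargs": {"plan": [[0, 0, 0, 0, 0, -2, 68], [0, 0, 0, 0, 0, 0, 68]]}}

```text
time: 3.75
tcp_pos: [0.6249, 0.2763, -0.0031]
orientation: [[-0.957, -0.289, -0.0], [-0.289, 0.957, -0.0], [0.0, -0.0, -1.0]]
force: [0.0, -0.6, -0.2]
gripper_width: 0.068
gripper_force: 0.0
```

Call:
{"fn": "jog_arm", "kwargs": {"plan": [[0, 0, 0, 0, 0, 0, 55], [0, 0, 0, 0, 0, 0, 55], [0, 0, 0, 0, 0, 0, 55], [0, 0, 0, 0, 0, 0, 55]], "newtons": 25}}

```text
time: 4.08
tcp_pos: [0.6252, 0.2765, -0.0026]
orientation: [[-0.957, -0.289, 0.0], [-0.289, 0.957, 0.0], [-0.0, 0.0, -1.0]]
force: [-0.0, 0.1, 1.6]
gripper_width: 0.0577
gripper_force: 27.1
```

Run:
```python
from h import *
print(proj("scene",[[.6252,.2765,.0],[.6252,.2765,.01]]),proj("top",[[.6252,.2765,0.01]]))
montage("scene",[(411,238)],"g2.png",w=100,h=80,s=6,cols=1)
```

```text
[[410.12016664 246.65086563]
 [410.58963227 244.69390116]] [[263.81244937 166.40481371]]
```

View pics/g2.png

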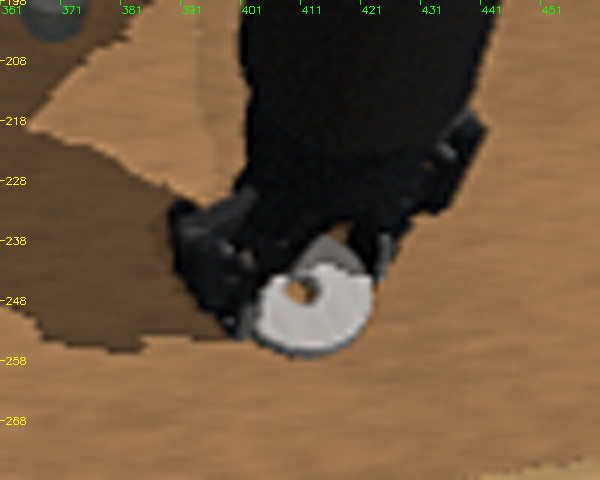

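Call:
{"fn": "jog_arm", "kwargs": {"plan": [[0, 0, 0, 0, 0, 0, 76], [0, 0, 0, 0, 0, 0, 76], [0, 0, 0.12, 0, 0, 0, 76], [0, 0, 0.12, 0, 0, 0, 76], [0, 0, 0.12, 0, 0, 0, 76]]}}

```text
time: 4.55
tcp_pos: [0.625, 0.2764, -0.0028]
orientation: [[-0.791, -0.612, -0.0], [-0.612, 0.791, -0.0], [0.0, 0.0, -1.0]]
force: [0.5, 0.4, 0.8]
gripper_width: 0.0761
gripper_force: 0.0
```

Call:
{"fn": "jog_arm", "kwargs": {"plan": [[0, 0, 0.12, 0, 0, 0, 76], [0, 0, 0.12, 0, 0, 0, 76], [0, 0, 0.12, 0, 0, 0, 76], [0, 0, 0.12, 0, 0, 0, 76], [0, 0, 0.12, 0, 0, 0, 76]]}}

```text
time: 4.97
tcp_pos: [0.625, 0.2764, -0.0028]
orientation: [[-0.307, -0.952, -0.0], [-0.952, 0.307, -0.0], [0.0, 0.0, -1.0]]
force: [0.1, 0.3, -0.1]
gripper_width: 0.0764
gripper_force: 0.0
```

Call:
{"fn": "jog_arm", "kwargs": {"plan": [[0, 0, 0.12, 0, 0, 0, 76], [0, 0, 0.12, 0, 0, 0, 76], [0, 0, 0.12, 0, 0, 0, 76], [0, 0, 0.12, 0, 0, 0, 76], [0, 0, 0.13, 0, 0, 0, 76]]}}

```text
time: 5.38
tcp_pos: [0.625, 0.2764, -0.0028]
orientation: [[0.289, -0.957, -0.0], [-0.957, -0.289, -0.0], [0.0, 0.0, -1.0]]
force: [0.1, 0.1, 0.0]
gripper_width: 0.0762
gripper_force: 0.0
```

Call:
{"fn": "jog_arm", "kwargs": {"plan": [[0, 0, 0, 0, 0, 0, 55], [0, 0, 0, 0, 0, 0, 55], [0, 0, 0, 0, 0, 0, 55], [0, 0, 0, 0, 0, 0, 55], [0, 0, 0, 0, 0, 0, 55]], "newtons": 35}}

```text
time: 5.8
tcp_pos: [0.6252, 0.2765, -0.002]
orientation: [[0.279, -0.96, 0.0], [-0.96, -0.279, 0.0], [0.0, -0.0, -1.0]]
force: [-1.8, -1.5, 5.5]
gripper_width: 0.0585
gripper_force: 36.5
```

Call:
{"fn": "jog_arm", "kwargs": {"plan": [[0, 0, 0, 0, 0, 5, 55], [0, 0, 0, 0, 0, 20, 55], [0, 0, 0, 0, 0, 40, 55], [0, 0, 0, 0, 0, 40, 55], [0, 0, 0, 0, 0, 40, 55]]}}

```text
time: 6.22
tcp_pos: [0.6246, 0.276, 0.1435]
orientation: [[0.28, -0.96, -0.001], [-0.96, -0.28, -0.001], [0.001, 0.001, -1.0]]
force: [1.1, 0.6, -1.4]
gripper_width: 0.0584
gripper_force: 37.9
```

Call:
{"fn": "jog_arm", "kwargs": {"plan": [[0, 0, 0, 0, -35, 7, 55], [0, 0, 0, -1, -40, 0, 55], [0, 0, 0, -1, -40, 0, 55], [0, 0, 0, -1, -40, 0, 55], [0, 0, 0, -1, -40, 0, 55]]}}

```text
time: 6.63
tcp_pos: [0.6205, 0.0798, 0.1496]
orientation: [[0.28, -0.96, 0.0], [-0.96, -0.28, 0.0], [-0.0, -0.0, -1.0]]
force: [0.9, -0.6, -1.2]
gripper_width: 0.0582
gripper_force: 37.9
```

Call:
{"fn": "jog_arm", "kwargs": {"plan": [[0, 0, 0, -1, -40, 0, 55], [0, 0, 0, -1, -40, 0, 55], [0, 0, 0, -1, -40, 0, 55], [0, 0, 0, -1, -40, 0, 55], [0, 0, 0, 0, -40, 0, 55]]}}

```text
time: 7.05
tcp_pos: [0.6165, -0.1204, 0.1496]
orientation: [[0.28, -0.96, 0.0], [-0.96, -0.28, 0.0], [-0.0, -0.0, -1.0]]
force: [1.2, 0.3, -1.1]
gripper_width: 0.0583
gripper_force: 37.9
```

Call:
{"fn": "jog_arm", "kwargs": {"plan": [[0, 0, 0, 0, -40, 0, 55], [0, 0, 0, 0, -40, 0, 55], [0, 0, 0, 0, -40, 0, 55], [0, 0, 0, 0, -30, -20, 55], [0, 0, 0, 0, 0, -10, 55]]}}

```text
time: 7.47
tcp_pos: [0.6159, -0.2735, 0.1178]
orientation: [[0.276, -0.961, -0.001], [-0.961, -0.276, -0.0], [-0.0, 0.001, -1.0]]
force: [-0.7, 1.2, -2.2]
gripper_width: 0.0584
gripper_force: 37.9
```

Run:
```python
from h import *
print(telemetry.observe()['tcp_pos'])
montage("scene",[(190,255)],"a.png",w=66,h=80,s=6,cols=1)
montage("top",[(428,170)],"b.png",w=66,h=80,s=6,cols=1)
cv2.imwrite("pics/p1.png",np.hstack([cv2.imread("pics/a.png"),cv2.imread("pics/b.png")]))
```

```text
[ 0.61592036 -0.27352983  0.11778861]
```

View pics/p1.png

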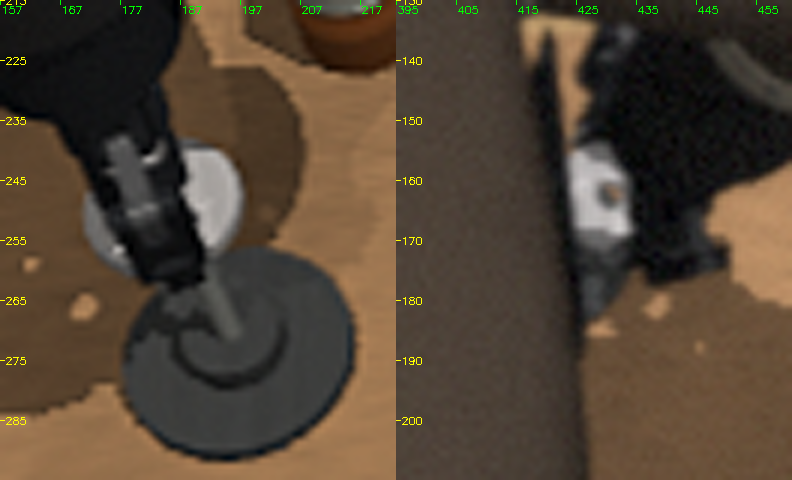

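In the top view the flange bore is at (430,161.7). In the scene view the flange centre is at about (183.8,248), and the post leans up to just under it.

Run:
```python
from h import *
print(onz("top",(430,161.7),.13),onz("scene",(183.8,248.3),.128),tri((183.8,248.3),(430,161.7)))
```

```text
[ 0.6152564  -0.26734153  0.13      ] [ 0.61642142 -0.27283931  0.128     ] [ 0.61620797 -0.27070996  0.12684556]
```

Call:
{"fn": "jog_arm", "kwargs": {"plan": [[0, 0, 0, 0, 0, 0, 55], [0, 0, 0, 0, 0, 0, 55], [0, 0, 0, 0, 0, -10, 55], [0, 0, 0, 0, 0, 0, 55]]}}

```text
time: 7.9
tcp_pos: [0.6169, -0.2672, 0.1084]
orientation: [[0.284, -0.959, -0.0], [-0.959, -0.284, 0.001], [-0.001, 0.0, -1.0]]
force: [-0.6, 0.2, -1.8]
gripper_width: 0.0584
gripper_force: 37.9
```

Call:
{"fn": "jog_arm", "kwargs": {"plan": [[0, 0, 0, -0.5, -2, -10, 55], [0, 0, 0, 0, 0, -6, 55], [0, 0, 0, 0, 0, -6, 55], [0, 0, 0, 0, 0, -4, 55], [0, 0, 0, 0, 0, 0, 55]]}}

```text
time: 8.32
tcp_pos: [0.6159, -0.2703, 0.0818]
orientation: [[0.283, -0.959, -0.002], [-0.959, -0.283, 0.0], [-0.001, 0.002, -1.0]]
force: [-0.2, -0.8, -1.4]
gripper_width: 0.0585
gripper_force: 37.9
```

Call:
{"fn": "jog_arm", "kwargs": {"plan": [[0, 0, 0, 0, 0, -3, 55], [0, 0, 0, 0, 0, -3, 55], [0, 0, 0, 0, 0, 0, 55]]}}

```text
time: 8.57
tcp_pos: [0.6164, -0.2705, 0.0767]
orientation: [[0.283, -0.959, -0.001], [-0.959, -0.283, 0.0], [-0.0, 0.0, -1.0]]
force: [-0.7, -0.7, -0.4]
gripper_width: 0.0586
gripper_force: 37.9
```

Bottom is now at about 79 mm, below the tip, with no force. Continuing gently.

Call:
{"fn": "jog_arm", "kwargs": {"plan": [[0, 0, 0, 0, 0, -3, 55], [0, 0, 0, 0, 0, -3, 55], [0, 0, 0, 0, 0, 0, 55]]}}

```text
time: 8.82
tcp_pos: [0.6162, -0.2705, 0.0706]
orientation: [[0.283, -0.959, -0.001], [-0.959, -0.283, 0.0], [-0.0, 0.001, -1.0]]
force: [0.8, -0.2, -1.2]
gripper_width: 0.0582
gripper_force: 37.9
```

Call:
{"fn": "jog_arm", "kwargs": {"plan": [[0, 0, 0, 0, 0, -3, 55], [0, 0, 0, 0, 0, -3, 55], [0, 0, 0, 0, 0, 0, 55]]}}

```text
time: 9.07
tcp_pos: [0.6162, -0.2704, 0.0645]
orientation: [[0.283, -0.959, -0.001], [-0.959, -0.283, 0.0], [-0.001, 0.001, -1.0]]
force: [0.2, 1.0, -0.8]
gripper_width: 0.0581
gripper_force: 37.9
```

Call:
{"fn": "jog_arm", "kwargs": {"plan": [[0, 0, 0, 0, 0, -10, 55], [0, 0, 0, 0, 0, -10, 55], [0, 0, 0, 0, 0, -10, 55], [0, 0, 0, 0, 0, -6, 55], [0, 0, 0, 0, 0, 0, 55]]}}

```text
time: 9.48
tcp_pos: [0.6152, -0.2703, 0.0268]
orientation: [[0.283, -0.959, -0.004], [-0.959, -0.283, 0.001], [-0.002, 0.003, -1.0]]
force: [0.2, -0.0, -0.1]
gripper_width: 0.0583
gripper_force: 37.9
```

Call:
{"fn": "jog_arm", "kwargs": {"plan": [[0, 0, 0, 0, 0, -2, 55], [0, 0, 0, 0, 0, -2, 55], [0, 0, 0, 0, 0, -1, 55], [0, 0, 0, 0, 0, 0, 55]]}}

```text
time: 9.82
tcp_pos: [0.6167, -0.2706, 0.0244]
orientation: [[0.283, -0.959, 0.0], [-0.959, -0.283, -0.0], [0.0, -0.0, -1.0]]
force: [0.4, -0.3, -0.2]
gripper_width: 0.0583
gripper_force: 37.9
```

Call:
{"fn": "jog_arm", "kwargs": {"plan": [[0, 0, 0, 0, 0, -1, 55], [0, 0, 0, 0, 0, -1, 55], [0, 0, 0, 0, 0, 0, 55]]}}

```text
time: 10.07
tcp_pos: [0.6166, -0.2705, 0.0223]
orientation: [[0.283, -0.959, 0.0], [-0.959, -0.283, 0.0], [0.0, -0.0, -1.0]]
force: [-1.4, 0.3, -0.9]
gripper_width: 0.0584
gripper_force: 37.9
```

Call:
{"fn": "jog_arm", "kwargs": {"plan": [[0, 0, 0, 0, 0, -1, 55], [0, 0, 0, 0, 0, 0, 55]]}}

```text
time: 10.23
tcp_pos: [0.6167, -0.2706, 0.022]
orientation: [[0.283, -0.959, 0.0], [-0.959, -0.283, -0.0], [0.0, -0.0, -1.0]]
force: [-2.2, 0.6, 3.0]
gripper_width: 0.058
gripper_force: 38.4
```

Call:
{"fn": "jog_arm", "kwargs": {"plan": [[0, 0, 0, 0, 0, 0, 72], [0, 0, 0, 0, 0, 0, 72], [0, 0, 0, 0, 0, 30, 72], [0, 0, 0, 0, 0, 40, 72], [0, 0, 0, 0, 0, 40, 72]]}}

```text
time: 10.65
tcp_pos: [0.6156, -0.2704, 0.1313]
orientation: [[0.283, -0.959, -0.003], [-0.959, -0.283, 0.0], [-0.001, 0.003, -1.0]]
force: [1.7, -0.3, 0.7]
gripper_width: 0.072
gripper_force: 0.0
```

Call:
{"fn": "jog_arm", "kwargs": {"plan": [[0, 0, 0, 0, 0, 20, 50], [0, 0, -0.053, -12.2, 38.4, 0, 30], [0, 0, -0.053, -12.2, 38.4, 0, 30], [0, 0, -0.053, -12.2, 38.4, 0, 30], [0, 0, -0.053, -12.2, 38.4, 0, 30]]}}

```text
time: 11.07
tcp_pos: [0.567, -0.1158, 0.1514]
orientation: [[0.071, -0.997, 0.001], [-0.997, -0.071, 0.0], [-0.0, -0.001, -1.0]]
force: [0.7, 1.0, 0.1]
gripper_width: 0.0301
gripper_force: 0.0
```

Call:
{"fn": "jog_arm", "kwargs": {"plan": [[0, 0, -0.053, -12.2, 38.4, 0, 30], [0, 0, -0.053, -12.2, 38.4, 0, 30], [0, 0, -0.053, -12.2, 38.4, 0, 30], [0, 0, -0.053, -12.2, 38.4, 0, 30], [0, 0, -0.053, -12.2, 38.4, 0, 30]]}}

```text
time: 11.48
tcp_pos: [0.506, 0.0767, 0.1516]
orientation: [[-0.192, -0.981, 0.001], [-0.981, 0.192, 0.0], [-0.001, -0.001, -1.0]]
force: [0.6, 0.8, 0.6]
gripper_width: 0.0299
gripper_force: 0.0
```

Call:
{"fn": "jog_arm", "kwargs": {"plan": [[0, 0, 0, 0, 0, -35, 30], [0, 0, 0, 0, 0, -35, 30], [0, 0, 0, 0, 0, 0, 30], [0, 0, 0, 0, 0, 0, 30], [0, 0, 0, 0, 0, 0, 30]]}}

```text
time: 11.9
tcp_pos: [0.5078, 0.075, 0.0826]
orientation: [[-0.189, -0.982, 0.001], [-0.982, 0.189, -0.0], [0.0, -0.001, -1.0]]
force: [0.5, -0.0, -0.6]
gripper_width: 0.0301
gripper_force: 0.0
```

Run:
```python
from h import *
print(telemetry.observe()['tcp_pos'])
montage("scene",[(315,205)],"a.png",w=66,h=80,s=6,cols=1)
montage("scene",[(195,262)],"b.png",w=66,h=80,s=6,cols=1)
cv2.imwrite("pics/p2.png",np.hstack([cv2.imread("pics/a.png"),cv2.imread("pics/b.png")]))
```

```text
[0.50779063 0.07497247 0.08262246]
```

View pics/p2.png

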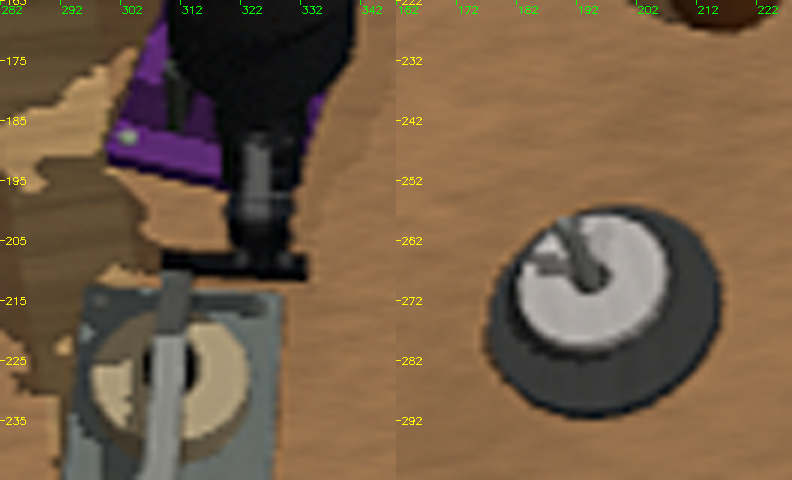

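The flange lies flat around the post. The fingers stand above the bare handle bar, at about (323,208).

Run:
```python
from h import *
for p in((318,208.4),(325,208.7),(331,209)): print(onz("scene",p,.053))
# mean of bar from raw top0 dark pixels
```

```text
[0.50449271 0.05436039 0.053     ]
[0.50835569 0.0722585  0.053     ]
[0.51179574 0.08755834 0.053     ]
```

Call:
{"fn": "jog_arm", "kwargs": {"plan": [[0, 0, 0, 0, 0, -10, 32], [0, 0, 0, 0, 0, -5, 32], [0, 0, 0, 0, 0, 0, 32]]}}

```text
time: 12.25
tcp_pos: [0.5063, 0.0745, 0.0656]
orientation: [[-0.19, -0.982, -0.001], [-0.982, 0.19, -0.0], [0.0, 0.001, -1.0]]
force: [-0.2, -0.5, 0.1]
gripper_width: 0.0318
gripper_force: 0.0
```

Call:
{"fn": "jog_arm", "kwargs": {"plan": [[0, 0, 0, 1, 0, -10, 32], [0, 0, 0, 0, 0, -8, 32], [0, 0, 0, 0, 0, -7, 32], [0, 0, 0, 0, 0, 0, 32]]}}

```text
time: 12.58
tcp_pos: [0.5067, 0.0745, 0.0394]
orientation: [[-0.189, -0.982, -0.003], [-0.982, 0.189, -0.001], [0.002, 0.003, -1.0]]
force: [0.7, -0.7, 0.3]
gripper_width: 0.0321
gripper_force: 0.0
```

Call:
{"fn": "jog_arm", "kwargs": {"plan": [[0, 0, 0, 0, 0, 0, 8], [0, 0, 0, 0, 0, 0, 8], [0, 0, 0, 0, 0, 0, 8], [0, 0, 0, 0, 0, 0, 8]], "newtons": 40}}

```text
time: 12.92
tcp_pos: [0.5079, 0.075, 0.0415]
orientation: [[-0.189, -0.982, 0.0], [-0.982, 0.189, 0.0], [-0.0, -0.0, -1.0]]
force: [0.5, -1.5, -1.2]
gripper_width: 0.0102
gripper_force: 38.9
```

Run:
```python
import numpy as np
t=np.linspace(0,1.85,16); x=-135*np.cos(t)+6*np.sin(t); z=135*np.sin(t)+6*np.cos(t)
for a,b in zip(np.diff(x),np.diff(z)): print([0,0,0,round(a*.982,1),round(-a*.189,1),round(b,1),8])
```

```text
[0, 0, 0, np.float64(1.7), np.float64(-0.3), np.float64(16.6), 8]
[0, 0, 0, np.float64(3.7), np.float64(-0.7), np.float64(16.2), 8]
[0, 0, 0, np.float64(5.7), np.float64(-1.1), np.float64(15.6), 8]
[0, 0, 0, np.float64(7.5), np.float64(-1.4), np.float64(14.8), 8]
[0, 0, 0, np.float64(9.2), np.float64(-1.8), np.float64(13.8), 8]
[0, 0, 0, np.float64(10.8), np.float64(-2.1), np.float64(12.5), 8]
[0, 0, 0, np.float64(12.2), np.float64(-2.4), np.float64(11.0), 8]
[0, 0, 0, np.float64(13.5), np.float64(-2.6), np.float64(9.4), 8]
[0, 0, 0, np.float64(14.5), np.float64(-2.8), np.float64(7.7), 8]
[0, 0, 0, np.float64(15.3), np.float64(-3.0), np.float64(5.8), 8]
[0, 0, 0, np.float64(15.9), np.float64(-3.1), np.float64(3.8), 8]
[0, 0, 0, np.float64(16.3), np.float64(-3.1), np.float64(1.8), 8]
[0, 0, 0, np.float64(16.4), np.float64(-3.1), np.float64(-0.3), 8]
[0, 0, 0, np.float64(16.2), np.float64(-3.1), np.float64(-2.3), 8]
[0, 0, 0, np.float64(15.8), np.float64(-3.0), np.float64(-4.3), 8]
```

Call:
{"fn": "jog_arm", "kwargs": {"plan": [[0, 0, 0, 1.7, -0.3, 16.6, 8], [0, 0, 0, 3.7, -0.7, 16.2, 8], [0, 0, 0, 5.7, -1.1, 15.6, 8], [0, 0, 0, 0, 0, 0, 8]]}}

```text
time: 13.25
tcp_pos: [0.5191, 0.0727, 0.0921]
orientation: [[-0.189, -0.982, 0.0], [-0.982, 0.189, 0.0], [-0.0, -0.0, -1.0]]
force: [-4.2, -0.1, 0.3]
gripper_width: 0.0106
gripper_force: 39.3
```

Call:
{"fn": "jog_arm", "kwargs": {"plan": [[0, 0, 0, 7.5, -1.4, 14.8, 8], [0, 0, 0, 9.2, -1.8, 13.8, 8], [0, 0, 0, 10.8, -2.1, 12.5, 8], [0, 0, 0, 0, 0, 0, 8]]}}

```text
time: 13.58
tcp_pos: [0.5448, 0.0672, 0.133]
orientation: [[-0.189, -0.982, -0.004], [-0.982, 0.189, -0.0], [0.001, 0.003, -1.0]]
force: [-17.7, 5.3, 15.7]
gripper_width: 0.0104
gripper_force: 40.2
```

Call:
{"fn": "jog_arm", "kwargs": {"plan": [[0, 0, 0, -1, 0.2, 1, 8], [0, 0, 0, 11.8, -2.4, 11.5, 8], [0, 0, 0, 13.2, -2.6, 9.8, 8], [0, 0, 0, 0, 0, 0, 8]]}}

```text
time: 13.92
tcp_pos: [0.5705, 0.0621, 0.1557]
orientation: [[-0.188, -0.982, -0.001], [-0.982, 0.188, -0.001], [0.001, 0.001, -1.0]]
force: [-12.4, 0.1, 18.0]
gripper_width: 0.01
gripper_force: 41.2
```

Call:
{"fn": "jog_arm", "kwargs": {"plan": [[0, 0, 0, -0.8, 0.2, 1.6, 8], [0, 0, 0, 14.3, -2.8, 8.2, 8], [0, 0, 0, 15.1, -3, 6.3, 8], [0, 0, 0, 0, 0, 0, 8]]}}

```text
time: 14.25
tcp_pos: [0.6001, 0.0559, 0.171]
orientation: [[-0.189, -0.982, -0.0], [-0.982, 0.189, -0.002], [0.002, -0.0, -1.0]]
force: [-5.6, -4.2, 13.9]
gripper_width: 0.01
gripper_force: 41.5
```

Call:
{"fn": "jog_arm", "kwargs": {"plan": [[0, 0, 0, 15.9, -3.1, 4.2, 8], [0, 0, 0, 16.3, -3.1, 2.2, 8], [0, 0, 0, 0, 0, 0, 8]]}}

```text
time: 14.5
tcp_pos: [0.6332, 0.0495, 0.1772]
orientation: [[-0.189, -0.982, 0.001], [-0.982, 0.189, -0.002], [0.002, -0.002, -1.0]]
force: [-2.2, -3.5, 10.5]
gripper_width: 0.0101
gripper_force: 41.3
```

Call:
{"fn": "jog_arm", "kwargs": {"plan": [[0, 0, 0, 16.4, -3.1, 0.2, 8], [0, 0, 0, 16.2, -3.1, -2, 8], [0, 0, 0, 0, 0, 0, 8]]}}

```text
time: 14.75
tcp_pos: [0.6658, 0.043, 0.1742]
orientation: [[-0.189, -0.982, 0.001], [-0.982, 0.189, -0.002], [0.002, -0.001, -1.0]]
force: [-0.3, -5.1, 4.4]
gripper_width: 0.0098
gripper_force: 41.4
```

Call:
{"fn": "jog_arm", "kwargs": {"plan": [[0, 0, 0, 15.8, -3, -4, 8], [0, 0, 0, 5, -1, -2, 8], [0, 0, 0, 0, 0, 0, 8]]}}

```text
time: 15.0
tcp_pos: [0.6862, 0.039, 0.1685]
orientation: [[-0.19, -0.982, 0.002], [-0.982, 0.19, -0.002], [0.002, -0.002, -1.0]]
force: [0.0, -6.4, 5.2]
gripper_width: 0.0102
gripper_force: 41.2
```

Call:
{"fn": "jog_arm", "kwargs": {"plan": [[0, 0, 0, 0, 0, 0, 32], [0, 0, 0, 0, 0, 0, 32], [0, 0, 0, 0, 0, 20, 32], [0, 0, 0, 0, 0, 30, 32], [0, 0, 0, 0, 0, 12, 32]]}}

```text
time: 15.42
tcp_pos: [0.6857, 0.0413, 0.2335]
orientation: [[-0.188, -0.982, 0.004], [-0.982, 0.188, 0.0], [-0.001, -0.004, -1.0]]
force: [1.0, 0.0, 0.7]
gripper_width: 0.0319
gripper_force: 0.0
```

Call:
{"fn": "jog_arm", "kwargs": {"plan": [[0, 0, 0, -35.7, -3.1, 0, 50], [0, 0, 0, -35.7, -3.1, 0, 80], [0, 0, 0, -35.7, -3.1, 0, 80], [0, 0, 0, -35.7, -3.1, 0, 80], [0, 0, 0, 0, 0, 0, 80]]}}

```text
time: 15.83
tcp_pos: [0.536, 0.0279, 0.2303]
orientation: [[-0.189, -0.982, -0.001], [-0.982, 0.189, 0.002], [-0.001, 0.001, -1.0]]
force: [-0.9, -0.7, -0.7]
gripper_width: 0.0801
gripper_force: 0.0
```

Run:
```python
from h import *
print(telemetry.observe()['tcp_pos'])
montage("scene",[(310,225)],"p3.png",w=100,h=90,s=6,cols=1)
```

```text
[0.53601163 0.02791573 0.2303166 ]
```

View pics/p3.png

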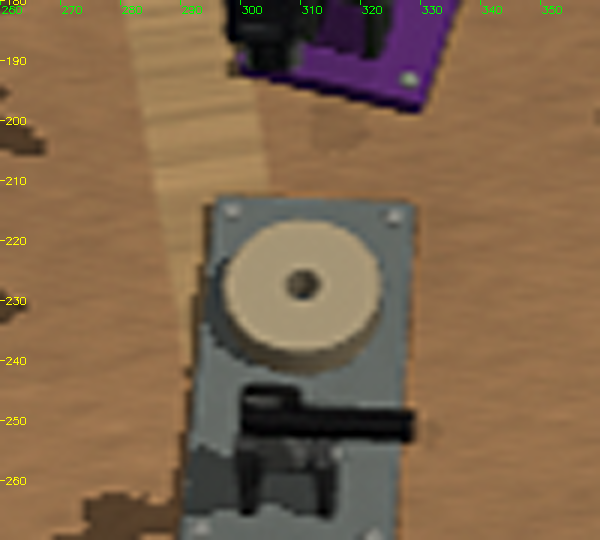

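The clamp arm stays open on its stop (handle at (312,251)). The wheel lies free, with its top centre at (309.9,227).

Call:
{"fn": "jog_arm", "kwargs": {"plan": [[0, 0, 0, 0.5, -0.7, -40, 82], [0, 0, 0, 0, 0, -40, 82], [0, 0, 0, 0, 0, -40, 82], [0, 0, 0, 0, 0, -40, 82], [0, 0, 0, 0, 0, 0, 82]]}}

```text
time: 16.3
tcp_pos: [0.5379, 0.0267, 0.0629]
orientation: [[-0.19, -0.982, -0.011], [-0.982, 0.19, -0.003], [0.005, 0.01, -1.0]]
force: [-1.9, -0.6, -1.5]
gripper_width: 0.0816
gripper_force: 0.0
```

Call:
{"fn": "jog_arm", "kwargs": {"plan": [[0, 0, 0, 0, 0, -15, 82], [0, 0, 0, 0, 0, -10, 82], [0, 0, 0, 0, 0, 0, 82], [0, 0, 0, 0, 0, 0, 82]]}}

```text
time: 16.63
tcp_pos: [0.543, 0.028, 0.0458]
orientation: [[-0.189, -0.982, 0.001], [-0.982, 0.189, 0.0], [-0.0, -0.001, -1.0]]
force: [0.4, 0.3, 0.2]
gripper_width: 0.0821
gripper_force: 0.0
```

Call:
{"fn": "jog_arm", "kwargs": {"plan": [[0, 0, 0, 1, -2, -10, 82], [0, 0, 0, 0, 0, -8, 82], [0, 0, 0, 0, 0, 0, 82]]}}

```text
time: 16.88
tcp_pos: [0.5427, 0.0254, 0.0259]
orientation: [[-0.189, -0.982, -0.001], [-0.982, 0.189, -0.0], [0.0, 0.001, -1.0]]
force: [-0.1, 0.2, 0.0]
gripper_width: 0.0818
gripper_force: 0.0
```

Call:
{"fn": "jog_arm", "kwargs": {"plan": [[0, 0, 0, 0, 0, -7, 82], [0, 0, 0, 0, 0, -6, 82], [0, 0, 0, 0, 0, 0, 82]]}}

```text
time: 17.13
tcp_pos: [0.5425, 0.0255, 0.0126]
orientation: [[-0.189, -0.982, -0.002], [-0.982, 0.189, -0.001], [0.001, 0.002, -1.0]]
force: [-0.4, 0.8, -0.1]
gripper_width: 0.0819
gripper_force: 0.0
```

Call:
{"fn": "jog_arm", "kwargs": {"plan": [[0, 0, 0, 0, 0, 0, 60], [0, 0, 0, 0, 0, 0, 60], [0, 0, 0, 0, 0, 0, 60], [0, 0, 0, 0, 0, 0, 60], [0, 0, 0, 0, 0, 0, 60]], "newtons": 25}}

```text
time: 17.55
tcp_pos: [0.5434, 0.0258, 0.0139]
orientation: [[-0.189, -0.982, 0.0], [-0.982, 0.189, 0.0], [-0.0, -0.0, -1.0]]
force: [-0.2, 0.0, -1.6]
gripper_width: 0.0656
gripper_force: 27.9
```

Call:
{"fn": "jog_arm", "kwargs": {"plan": [[0, 0, 0, 0, 0, 0, 82], [0, 0, 0, 0, 0, 0, 82], [0, 0, 0.12, 0, 0, 0, 82], [0, 0, 0.12, 0, 0, 0, 82], [0, 0, 0.12, 0, 0, 0, 82]]}}

```text
time: 17.97
tcp_pos: [0.5434, 0.0258, 0.0139]
orientation: [[0.175, -0.985, 0.0], [-0.985, -0.175, 0.0], [-0.0, -0.0, -1.0]]
force: [-0.4, -0.5, -0.0]
gripper_width: 0.0822
gripper_force: 0.0
```

Call:
{"fn": "jog_arm", "kwargs": {"plan": [[0, 0, 0.12, 0, 0, 0, 82], [0, 0, 0.12, 0, 0, 0, 82], [0, 0, 0.12, 0, 0, 0, 82], [0, 0, 0.12, 0, 0, 0, 82], [0, 0, 0.12, 0, 0, 0, 82]]}}

```text
time: 18.38
tcp_pos: [0.5434, 0.0258, 0.0139]
orientation: [[0.7, -0.714, 0.0], [-0.714, -0.7, 0.0], [0.0, -0.0, -1.0]]
force: [-0.1, 0.1, -0.3]
gripper_width: 0.0823
gripper_force: 0.0
```

Call:
{"fn": "jog_arm", "kwargs": {"plan": [[0, 0, 0.12, 0, 0, 0, 82], [0, 0, 0.12, 0, 0, 0, 82], [0, 0, 0.12, 0, 0, 0, 82], [0, 0, 0.12, 0, 0, 0, 82], [0, 0, 0.13, 0, 0, 0, 82]]}}

```text
time: 18.8
tcp_pos: [0.5434, 0.0258, 0.0139]
orientation: [[0.982, -0.189, 0.0], [-0.189, -0.982, 0.0], [0.0, -0.0, -1.0]]
force: [0.4, 0.0, 0.0]
gripper_width: 0.0821
gripper_force: 0.0
```

Call:
{"fn": "jog_arm", "kwargs": {"plan": [[0, 0, 0, 0, 0, 0, 60], [0, 0, 0, 0, 0, 0, 60], [0, 0, 0, 0, 0, 0, 60], [0, 0, 0, 0, 0, 0, 60], [0, 0, 0, 0, 0, 0, 60]], "newtons": 35}}

```text
time: 19.22
tcp_pos: [0.5436, 0.0258, 0.0146]
orientation: [[0.98, -0.199, 0.001], [-0.199, -0.98, -0.0], [0.001, -0.0, -1.0]]
force: [-2.0, -0.7, 7.0]
gripper_width: 0.0676
gripper_force: 37.2
```

Call:
{"fn": "jog_arm", "kwargs": {"plan": [[0, 0, 0, 0, 0, 5, 60], [0, 0, 0, 0, 0, 20, 60], [0, 0, 0, 0, 0, 35, 60], [0, 0, 0, 0, 0, 40, 60], [0, 0, 0, 0, 0, 0, 60]]}}

```text
time: 19.63
tcp_pos: [0.5475, 0.0267, 0.1213]
orientation: [[0.98, -0.197, 0.011], [-0.197, -0.98, 0.002], [0.01, -0.004, -1.0]]
force: [1.0, -0.9, 0.1]
gripper_width: 0.0672
gripper_force: 39.6
```

Call:
{"fn": "jog_arm", "kwargs": {"plan": [[0, 0, 0, 0, -30, 25, 60], [0, 0, 0, 0, -40, 0, 60], [0, 0, 0, 0, -40, 0, 60], [0, 0, 0, 14.5, -35, 0, 60], [0, 0, 0, 14.5, -35, 0, 60]]}}

```text
time: 20.05
tcp_pos: [0.5721, -0.1559, 0.1396]
orientation: [[0.98, -0.198, 0.001], [-0.198, -0.98, 0.0], [0.001, -0.001, -1.0]]
force: [1.4, 0.8, 0.9]
gripper_width: 0.0672
gripper_force: 39.8
```

Call:
{"fn": "jog_arm", "kwargs": {"plan": [[0, 0, 0, 14.5, -35, 0, 60], [0, 0, 0, 14.5, -35, 0, 60], [0, 0, 0, 15, -46, 0, 60], [0, 0, 0, 0, 0, 0, 60], [0, 0, 0, 0, 0, 0, 60]]}}

```text
time: 20.47
tcp_pos: [0.6139, -0.2662, 0.1376]
orientation: [[0.98, -0.201, -0.001], [-0.201, -0.98, 0.0], [-0.001, 0.0, -1.0]]
force: [0.2, 0.9, -1.7]
gripper_width: 0.0671
gripper_force: 39.9
```

Call:
{"fn": "jog_arm", "kwargs": {"plan": [[0, 0, 0, 0, 0, 0, 60], [0, 0, 0, 0, 0, 0, 60], [0, 0, 0, 0, 0, 0, 60], [0, 0, 0, 0, 0, 0, 60]]}}

```text
time: 20.8
tcp_pos: [0.6143, -0.2628, 0.1393]
orientation: [[0.981, -0.194, 0.001], [-0.194, -0.981, -0.0], [0.001, -0.0, -1.0]]
force: [1.0, 1.5, -0.8]
gripper_width: 0.0672
gripper_force: 39.9
```

Call:
{"fn": "jog_arm", "kwargs": {"plan": [[0, 0, 0, 2, -6.5, -10, 60], [0, 0, 0, 0, 0, -10, 60], [0, 0, 0, 0, 0, -10, 60], [0, 0, 0, 0, 0, 0, 60], [0, 0, 0, 0, 0, 0, 60]]}}

```text
time: 21.22
tcp_pos: [0.6154, -0.2702, 0.1072]
orientation: [[0.981, -0.195, -0.003], [-0.195, -0.981, 0.0], [-0.003, 0.0, -1.0]]
force: [-0.3, 0.2, -0.7]
gripper_width: 0.0671
gripper_force: 39.9
```

Call:
{"fn": "jog_arm", "kwargs": {"plan": [[0, 0, 0, 0, 0, 0, 60], [0, 0, 0, 0, 0, 0, 60], [0, 0, 0, 0, 0, 0, 60]]}}

```text
time: 21.47
tcp_pos: [0.6165, -0.2704, 0.1093]
orientation: [[0.981, -0.194, 0.001], [-0.194, -0.981, -0.0], [0.001, 0.0, -1.0]]
force: [1.0, -0.0, -1.1]
gripper_width: 0.067
gripper_force: 39.9
```

Good. Lowering onto the post; the wheel's underside is at TCP minus about 2 mm.

Call:
{"fn": "jog_arm", "kwargs": {"plan": [[0, 0, 0, 0, 0, -10, 60], [0, 0, 0, 0, 0, -8, 60], [0, 0, 0, 0, 0, -5, 60], [0, 0, 0, 0, 0, 0, 60]]}}

```text
time: 21.8
tcp_pos: [0.615, -0.2701, 0.0836]
orientation: [[0.981, -0.195, -0.003], [-0.195, -0.981, 0.001], [-0.003, -0.0, -1.0]]
force: [0.0, 0.5, -1.5]
gripper_width: 0.0673
gripper_force: 39.9
```

Call:
{"fn": "jog_arm", "kwargs": {"plan": [[0, 0, 0, 0, 0, -4, 60], [0, 0, 0, 0, 0, -4, 60], [0, 0, 0, 0, 0, 0, 60]]}}

```text
time: 22.05
tcp_pos: [0.6158, -0.2702, 0.0768]
orientation: [[0.981, -0.195, -0.001], [-0.195, -0.981, 0.0], [-0.001, -0.0, -1.0]]
force: [0.4, -0.1, -0.5]
gripper_width: 0.067
gripper_force: 39.9
```

Call:
{"fn": "jog_arm", "kwargs": {"plan": [[0, 0, 0, 0, 0, -4, 60], [0, 0, 0, 0, 0, -4, 60], [0, 0, 0, 0, 0, 0, 60]]}}

```text
time: 22.3
tcp_pos: [0.6158, -0.2702, 0.0689]
orientation: [[0.981, -0.195, -0.001], [-0.195, -0.981, 0.0], [-0.001, -0.0, -1.0]]
force: [-0.1, 0.5, -1.1]
gripper_width: 0.0671
gripper_force: 39.9
```

Call:
{"fn": "jog_arm", "kwargs": {"plan": [[0, 0, 0, 0, 0, -10, 60], [0, 0, 0, 0, 0, -10, 60], [0, 0, 0, 0, 0, -8, 60], [0, 0, 0, 0, 0, 0, 60]]}}

```text
time: 22.63
tcp_pos: [0.6146, -0.27, 0.039]
orientation: [[0.981, -0.195, -0.004], [-0.195, -0.981, 0.001], [-0.004, -0.0, -1.0]]
force: [-0.3, 0.3, -0.7]
gripper_width: 0.0673
gripper_force: 39.9
```

Call:
{"fn": "jog_arm", "kwargs": {"plan": [[0, 0, 0, 0, 0, -2, 60], [0, 0, 0, 0, 0, -2, 60], [0, 0, 0, 0, 0, 0, 60]]}}

```text
time: 22.88
tcp_pos: [0.6162, -0.2703, 0.0375]
orientation: [[0.981, -0.195, -0.0], [-0.195, -0.981, 0.0], [-0.0, -0.0, -1.0]]
force: [-0.1, 0.5, -0.7]
gripper_width: 0.0673
gripper_force: 39.9
```

Call:
{"fn": "jog_arm", "kwargs": {"plan": [[0, 0, 0, 0, 0, -1, 60], [0, 0, 0, 0, 0, 0, 60]]}}

```text
time: 23.05
tcp_pos: [0.6164, -0.2704, 0.037]
orientation: [[0.981, -0.195, 0.0], [-0.195, -0.981, -0.0], [0.0, -0.0, -1.0]]
force: [-0.4, -0.5, -0.1]
gripper_width: 0.0673
gripper_force: 39.9
```

Call:
{"fn": "jog_arm", "kwargs": {"plan": [[0, 0, 0, 0, 0, -1, 60], [0, 0, 0, 0, 0, 0, 60]]}}

```text
time: 23.22
tcp_pos: [0.6165, -0.2704, 0.0367]
orientation: [[0.981, -0.194, 0.001], [-0.194, -0.981, -0.0], [0.001, 0.0, -1.0]]
force: [-1.1, 1.6, 3.7]
gripper_width: 0.0678
gripper_force: 40.2
```

Call:
{"fn": "jog_arm", "kwargs": {"plan": [[0, 0, 0, 0, 0, -0.7, 60], [0, 0, 0, 0, 0, 0, 60]]}}

```text
time: 23.38
tcp_pos: [0.6165, -0.2704, 0.0367]
orientation: [[0.981, -0.194, 0.001], [-0.194, -0.981, -0.0], [0.001, 0.0, -1.0]]
force: [-3.5, 1.8, 9.1]
gripper_width: 0.0673
gripper_force: 40.7
```

Call:
{"fn": "jog_arm", "kwargs": {"plan": [[0, 0, 0, 0, 0, 0, 82], [0, 0, 0, 0, 0, 0, 82], [0, 0, 0, 0, 0, 30, 82], [0, 0, 0, 0, 0, 40, 82], [0, 0, 0, 0, 0, 40, 82]]}}

```text
time: 23.8
tcp_pos: [0.6153, -0.2702, 0.145]
orientation: [[0.981, -0.195, -0.003], [-0.195, -0.981, 0.0], [-0.003, 0.0, -1.0]]
force: [1.3, 0.2, 0.9]
gripper_width: 0.0823
gripper_force: 0.0
```

Call:
{"fn": "jog_arm", "kwargs": {"plan": [[0, 0, 0, -12.4, 37, 10, 60], [0, 0, 0, -12.4, 37, 0, 60], [0, 0, 0, -12.4, 37, 0, 60], [0, 0, 0, -12.4, 37, 0, 60], [0, 0, 0, -12.4, 37, 0, 60]]}}

```text
time: 24.22
tcp_pos: [0.5534, -0.084, 0.1552]
orientation: [[0.981, -0.195, 0.0], [-0.195, -0.981, 0.0], [0.0, -0.0, -1.0]]
force: [0.6, 1.1, -0.5]
gripper_width: 0.0598
gripper_force: 0.0
```

Call:
{"fn": "jog_arm", "kwargs": {"plan": [[0, 0, 0, -12.4, 37, 0, 60], [0, 0, 0, -12.4, 37, 0, 60], [0, 0, 0, -12.4, 37, 0, 60], [0, 0, 0, -12.4, 37, 0, 60], [0, 0, 0, -12.4, 37, 0, 60]]}}

```text
time: 24.63
tcp_pos: [0.4914, 0.1012, 0.1553]
orientation: [[0.981, -0.195, 0.001], [-0.195, -0.981, 0.0], [0.001, -0.001, -1.0]]
force: [0.2, -0.0, -0.3]
gripper_width: 0.06
gripper_force: 0.0
```

Call:
{"fn": "jog_arm", "kwargs": {"plan": [[0, 0, 0, -12.4, 37, 0, 60], [0, 0, 0, -12.4, 37, 0, 60], [0, 0, 0, -12.4, 37, 0, 60], [0, 0, 0, -12.4, 37, 0, 60], [0, 0, 0, -12.4, 37, 0, 60]]}}

```text
time: 25.05
tcp_pos: [0.4292, 0.2864, 0.1554]
orientation: [[0.981, -0.194, 0.0], [-0.194, -0.981, 0.001], [0.0, -0.001, -1.0]]
force: [1.0, -0.5, 0.3]
gripper_width: 0.0602
gripper_force: 0.0
```

Call:
{"fn": "jog_arm", "kwargs": {"plan": [[0, 0, 0, -12.3, 37, 0, 60], [0, 0, 0, -12, 38.5, 0, 60], [0, 0, 0, 0, 0, 0, 60], [0, 0, 0, 0, 0, 0, 60], [0, 0, 0, 0, 0, 0, 60]]}}

```text
time: 25.47
tcp_pos: [0.4055, 0.3601, 0.1548]
orientation: [[0.981, -0.194, -0.0], [-0.194, -0.981, -0.001], [-0.0, 0.001, -1.0]]
force: [0.5, -0.1, 0.4]
gripper_width: 0.0601
gripper_force: 0.0
```

Run:
```python
from h import *
print(telemetry.observe()['tcp_pos'])
montage("scene",[(195,262)],"a.png",w=66,h=80,s=6,cols=1)
montage("top",[(421,171)],"b.png",w=66,h=80,s=6,cols=1)
cv2.imwrite("pics/p4.png",np.hstack([cv2.imread("pics/a.png"),cv2.imread("pics/b.png")]))
```

```text
[0.40552606 0.360116   0.15476186]
```

View pics/p4.png

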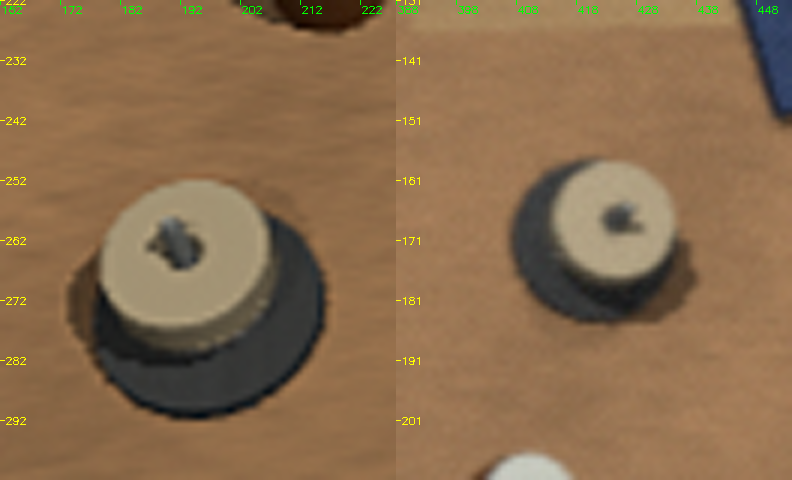

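The wheel lies flat on the large flange, with the post through its bore (scene (191,262), top (424,167)). Now the small flange.

Call:
{"fn": "jog_arm", "kwargs": {"plan": [[0, 0, 0, 0.5, 0, -40, 62], [0, 0, 0, 0, 0, -40, 62], [0, 0, 0, 0, 0, -30, 62], [0, 0, 0, 0, 0, -25, 62], [0, 0, 0, 0, 0, 0, 62]]}}

```text
time: 25.98
tcp_pos: [0.4051, 0.356, 0.0157]
orientation: [[0.98, -0.197, -0.004], [-0.197, -0.98, -0.007], [-0.003, 0.007, -1.0]]
force: [0.5, -0.5, -0.7]
gripper_width: 0.062
gripper_force: 0.0
```

Call:
{"fn": "jog_arm", "kwargs": {"plan": [[0, 0, 0, 0, 0, -7, 62], [0, 0, 0, 0, 0, -6, 62], [0, 0, 0, 0, 0, -5, 62], [0, 0, 0, 0, 0, -2, 62], [0, 0, 0, 0, 0, 0, 62]]}}

```text
time: 26.4
tcp_pos: [0.4066, 0.3603, 0.0006]
orientation: [[0.981, -0.195, 0.0], [-0.195, -0.981, 0.001], [0.0, -0.001, -1.0]]
force: [-0.9, -0.1, -0.6]
gripper_width: 0.0621
gripper_force: 0.0
```

Call:
{"fn": "jog_arm", "kwargs": {"plan": [[0, 0, 0, 0, 0, 0, 38], [0, 0, 0, 0, 0, 0, 38], [0, 0, 0, 0, 0, 0, 38], [0, 0, 0, 0, 0, 0, 38], [0, 0, 0, 0, 0, 0, 38]], "newtons": 25}}

```text
time: 26.82
tcp_pos: [0.4067, 0.3606, 0.0012]
orientation: [[0.981, -0.194, 0.001], [-0.194, -0.981, 0.001], [0.001, -0.001, -1.0]]
force: [-1.1, -0.9, 6.3]
gripper_width: 0.0428
gripper_force: 24.6
```

Call:
{"fn": "jog_arm", "kwargs": {"plan": [[0, 0, 0, 0, 0, 0, 62], [0, 0, 0, 0, 0, 1, 62], [0, 0, -0.12, 0, 0, 0, 62], [0, 0, -0.12, 0, 0, 0, 62], [0, 0, -0.12, 0, 0, 0, 62]]}}

```text
time: 27.23
tcp_pos: [0.4065, 0.3603, 0.0013]
orientation: [[0.846, -0.533, 0.0], [-0.533, -0.846, 0.0], [-0.0, -0.0, -1.0]]
force: [-0.2, 0.7, 0.6]
gripper_width: 0.0619
gripper_force: 0.0
```

Call:
{"fn": "jog_arm", "kwargs": {"plan": [[0, 0, -0.12, 0, 0, 0, 62], [0, 0, -0.12, 0, 0, 0, 62], [0, 0, -0.12, 0, 0, 0, 62], [0, 0, -0.12, 0, 0, 0, 62], [0, 0, -0.12, 0, 0, 0, 62]]}}

```text
time: 27.65
tcp_pos: [0.4064, 0.3602, 0.0012]
orientation: [[0.398, -0.917, 0.0], [-0.917, -0.398, 0.0], [-0.0, -0.0, -1.0]]
force: [-0.2, 0.4, -0.8]
gripper_width: 0.0619
gripper_force: 0.0
```

Call:
{"fn": "jog_arm", "kwargs": {"plan": [[0, 0, -0.12, 0, 0, 0, 62], [0, 0, -0.12, 0, 0, 0, 62], [0, 0, -0.12, 0, 0, 0, 62], [0, 0, -0.12, 0, 0, 0, 62], [0, 0, -0.12, 0, 0, 0, 62]]}}

```text
time: 28.07
tcp_pos: [0.4064, 0.3602, 0.0012]
orientation: [[-0.19, -0.982, 0.0], [-0.982, 0.19, 0.0], [-0.0, -0.0, -1.0]]
force: [0.2, -0.9, -1.1]
gripper_width: 0.0614
gripper_force: 0.0
```

Call:
{"fn": "jog_arm", "kwargs": {"plan": [[0, 0, 0, 0, 0, 0, 38], [0, 0, 0, 0, 0, 0, 38], [0, 0, 0, 0, 0, 0, 38], [0, 0, 0, 0, 0, 0, 38], [0, 0, 0, 0, 0, 0, 38]], "newtons": 35}}

```text
time: 28.48
tcp_pos: [0.4064, 0.3602, 0.0016]
orientation: [[-0.179, -0.984, 0.0], [-0.984, 0.179, 0.0], [-0.0, -0.0, -1.0]]
force: [-2.3, -0.5, 4.8]
gripper_width: 0.0416
gripper_force: 34.8
```

Call:
{"fn": "jog_arm", "kwargs": {"plan": [[0, 0, 0, 0, 0, 5, 38], [0, 0, 0, 0, 0, 20, 38], [0, 0, 0, 0, 0, 40, 38], [0, 0, 0, 0, 0, 40, 38], [0, 0, 0, 0, 0, 40, 38]]}}

```text
time: 28.9
tcp_pos: [0.4061, 0.3595, 0.1478]
orientation: [[-0.18, -0.984, -0.001], [-0.984, 0.18, -0.001], [0.001, 0.0, -1.0]]
force: [0.9, 1.5, -0.7]
gripper_width: 0.0412
gripper_force: 35.7
```

Call:
{"fn": "jog_arm", "kwargs": {"plan": [[0, 0, 0, 12.4, -37, 5, 38], [0, 0, 0, 12.4, -37, 0, 38], [0, 0, 0, 12.4, -37, 0, 38], [0, 0, 0, 12.4, -37, 0, 38], [0, 0, 0, 12.4, -37, 0, 38]]}}

```text
time: 29.32
tcp_pos: [0.4684, 0.1735, 0.1517]
orientation: [[-0.18, -0.984, 0.001], [-0.984, 0.18, 0.001], [-0.001, -0.0, -1.0]]
force: [1.4, -0.2, -0.6]
gripper_width: 0.0414
gripper_force: 35.7
```

Call:
{"fn": "jog_arm", "kwargs": {"plan": [[0, 0, 0, 12.4, -37, 0, 38], [0, 0, 0, 12.4, -37, 0, 38], [0, 0, 0, 12.4, -37, 0, 38], [0, 0, 0, 12.4, -37, 0, 38], [0, 0, 0, 12.4, -37, 0, 38]]}}

```text
time: 29.73
tcp_pos: [0.5306, -0.0118, 0.1516]
orientation: [[-0.18, -0.984, 0.001], [-0.984, 0.18, 0.0], [-0.0, -0.0, -1.0]]
force: [1.8, 1.5, -0.1]
gripper_width: 0.0413
gripper_force: 35.7
```

Call:
{"fn": "jog_arm", "kwargs": {"plan": [[0, 0, 0, 12.4, -37, 0, 38], [0, 0, 0, 12.4, -37, 0, 38], [0, 0, 0, 12.4, -37, 0, 38], [0, 0, 0, 12.4, -37, 0, 38], [0, 0, 0, 12.4, -37, 0, 38]]}}

```text
time: 30.15
tcp_pos: [0.5925, -0.1968, 0.1514]
orientation: [[-0.181, -0.984, 0.0], [-0.984, 0.181, 0.0], [-0.0, 0.0, -1.0]]
force: [0.8, 1.0, -0.7]
gripper_width: 0.0414
gripper_force: 35.7
```

Call:
{"fn": "jog_arm", "kwargs": {"plan": [[0, 0, 0, 12, -38, 0, 38], [0, 0, 0, 12, -30, 0, 38], [0, 0, 0, 0, -7.6, -20, 38], [0, 0, 0, 0, 0, -20, 38], [0, 0, 0, 0, 0, 0, 38]]}}

```text
time: 30.57
tcp_pos: [0.6136, -0.2708, 0.1066]
orientation: [[-0.184, -0.983, -0.007], [-0.983, 0.184, 0.002], [-0.001, 0.007, -1.0]]
force: [-0.9, 0.2, -1.2]
gripper_width: 0.0415
gripper_force: 35.7
```

Call:
{"fn": "jog_arm", "kwargs": {"plan": [[0, 0, 0, 0, 0, 0, 38], [0, 0, 0, 0, 0, 0, 38], [0, 0, 0, 0, 0, 0, 38], [0, 0, 0, 0, 0, 0, 38]]}}

```text
time: 30.9
tcp_pos: [0.6173, -0.27, 0.1128]
orientation: [[-0.182, -0.983, 0.002], [-0.983, 0.182, -0.001], [0.0, -0.002, -1.0]]
force: [-0.3, -0.8, -0.2]
gripper_width: 0.042
gripper_force: 35.7
```

Call:
{"fn": "jog_arm", "kwargs": {"plan": [[0, 0, 0, 0, 0, -10, 38], [0, 0, 0, 0, 0, -8, 38], [0, 0, 0, 0, 0, -6, 38], [0, 0, 0, 0, 0, 0, 38], [0, 0, 0, 0, 0, 0, 38]]}}

```text
time: 31.32
tcp_pos: [0.6159, -0.2704, 0.0861]
orientation: [[-0.184, -0.983, -0.002], [-0.983, 0.184, 0.0], [0.0, 0.002, -1.0]]
force: [0.4, -0.0, 0.2]
gripper_width: 0.0416
gripper_force: 35.7
```

Call:
{"fn": "jog_arm", "kwargs": {"plan": [[0, 0, 0, 0, 0, -4, 38], [0, 0, 0, 0, 0, -4, 38], [0, 0, 0, 0, 0, 0, 38]]}}

```text
time: 31.57
tcp_pos: [0.616, -0.2704, 0.0782]
orientation: [[-0.184, -0.983, -0.001], [-0.983, 0.184, 0.0], [-0.0, 0.001, -1.0]]
force: [-0.2, 0.4, -0.9]
gripper_width: 0.0412
gripper_force: 35.7
```

Call:
{"fn": "jog_arm", "kwargs": {"plan": [[0, 0, 0, 0, 0, -4, 38], [0, 0, 0, 0, 0, -4, 38], [0, 0, 0, 0, 0, 0, 38]]}}

```text
time: 31.82
tcp_pos: [0.6159, -0.2703, 0.0701]
orientation: [[-0.184, -0.983, -0.001], [-0.983, 0.184, 0.0], [-0.0, 0.001, -1.0]]
force: [0.1, -0.6, -1.1]
gripper_width: 0.0416
gripper_force: 35.7
```

Call:
{"fn": "jog_arm", "kwargs": {"plan": [[0, 0, 0, 0, 0, -4, 38], [0, 0, 0, 0, 0, -4, 38], [0, 0, 0, 0, 0, -3, 38], [0, 0, 0, 0, 0, 0, 38]]}}

```text
time: 32.15
tcp_pos: [0.6159, -0.2703, 0.0591]
orientation: [[-0.184, -0.983, -0.001], [-0.983, 0.184, 0.0], [-0.0, 0.001, -1.0]]
force: [-0.1, -0.4, -1.0]
gripper_width: 0.0413
gripper_force: 35.7
```

Call:
{"fn": "jog_arm", "kwargs": {"plan": [[0, 0, 0, 0, 0, -1, 38], [0, 0, 0, 0, 0, 0, 38]]}}

```text
time: 32.32
tcp_pos: [0.6164, -0.2705, 0.059]
orientation: [[-0.184, -0.983, -0.0], [-0.983, 0.184, 0.0], [0.0, 0.0, -1.0]]
force: [-0.1, -0.2, -0.4]
gripper_width: 0.0411
gripper_force: 35.7
```

Call:
{"fn": "jog_arm", "kwargs": {"plan": [[0, 0, 0, 0, 0, -1, 38], [0, 0, 0, 0, 0, 0, 38]]}}

```text
time: 32.48
tcp_pos: [0.6164, -0.2705, 0.0581]
orientation: [[-0.184, -0.983, 0.0], [-0.983, 0.184, 0.0], [-0.0, -0.0, -1.0]]
force: [0.4, 1.1, -0.4]
gripper_width: 0.0415
gripper_force: 35.7
```

Call:
{"fn": "jog_arm", "kwargs": {"plan": [[0, 0, 0, 0, 0, -0.7, 38], [0, 0, 0, 0, 0, 0, 38]]}}

```text
time: 32.65
tcp_pos: [0.6166, -0.2705, 0.0577]
orientation: [[-0.184, -0.983, 0.0], [-0.983, 0.184, -0.0], [0.0, -0.0, -1.0]]
force: [-0.3, 0.3, 1.3]
gripper_width: 0.0414
gripper_force: 35.9
```

Call:
{"fn": "jog_arm", "kwargs": {"plan": [[0, 0, 0, 0, 0, 0, 60], [0, 0, 0, 0, 0, 0, 60], [0, 0, 0, 0, 0, 20, 60], [0, 0, 0, 0, 0, 40, 60], [0, 0, 0, 0, 0, 30, 50]]}}

```text
time: 33.07
tcp_pos: [0.6163, -0.2707, 0.1488]
orientation: [[-0.184, -0.983, -0.001], [-0.983, 0.184, -0.0], [0.001, 0.001, -1.0]]
force: [0.7, -0.3, 1.0]
gripper_width: 0.0506
gripper_force: 0.0
```

Call:
{"fn": "jog_arm", "kwargs": {"plan": [[0, 0, 0, -11.8, 36.3, 0, 50], [0, 0, 0, -11.8, 36.3, 0, 50], [0, 0, 0, -11.8, 36.3, 0, 50], [0, 0, 0, -11.8, 36.3, 0, 50], [0, 0, 0, -11.8, 36.3, 0, 50]]}}

```text
time: 33.48
tcp_pos: [0.5567, -0.0876, 0.1476]
orientation: [[-0.184, -0.983, 0.001], [-0.983, 0.184, 0.0], [-0.0, -0.0, -1.0]]
force: [0.6, 0.2, -0.4]
gripper_width: 0.05
gripper_force: 0.0
```

Call:
{"fn": "jog_arm", "kwargs": {"plan": [[0, 0, 0, -11.8, 36.3, 0, 50], [0, 0, 0, -11.8, 36.3, 0, 50], [0, 0, 0, -11.8, 36.3, 0, 50], [0, 0, 0, -11.8, 36.3, 0, 50], [0, 0, 0, -11.8, 36.3, 0, 50]]}}

```text
time: 33.9
tcp_pos: [0.4976, 0.0941, 0.1477]
orientation: [[-0.184, -0.983, 0.001], [-0.983, 0.184, 0.0], [-0.001, -0.001, -1.0]]
force: [0.7, 0.1, 0.5]
gripper_width: 0.0497
gripper_force: 0.0
```

Call:
{"fn": "jog_arm", "kwargs": {"plan": [[0, 0, 0, -11.8, 36.3, 0, 50], [0, 0, 0, -11.8, 36.3, 0, 50], [0, 0, 0, -11.4, 35.7, 0, 50], [0, 0, 0, 0, 0, -40, 50], [0, 0, 0, 0, 0, -30, 50]]}}

```text
time: 34.32
tcp_pos: [0.4635, 0.2039, 0.0776]
orientation: [[-0.18, -0.984, 0.003], [-0.984, 0.18, 0.003], [-0.004, -0.003, -1.0]]
force: [-0.8, -0.7, -1.9]
gripper_width: 0.0497
gripper_force: 0.0
```

Call:
{"fn": "jog_arm", "kwargs": {"plan": [[0, 0, 0, 0, 0, 0, 50], [0, 0, 0, 0, 0, 0, 50], [0, 0, 0, 0, 0, 0, 50], [0, 0, 0, 0, 0, 0, 50]]}}

```text
time: 34.65
tcp_pos: [0.4647, 0.2013, 0.0793]
orientation: [[-0.184, -0.983, 0.002], [-0.983, 0.184, 0.002], [-0.002, -0.002, -1.0]]
force: [0.7, 0.7, -0.1]
gripper_width: 0.05
gripper_force: 0.0
```

Run:
```python
from h import *
print(telemetry.observe()['tcp_pos'])
montage("scene",[(195,255)],"a.png",w=66,h=80,s=6,cols=1)
montage("scene",[(369,190)],"b.png",w=66,h=80,s=6,cols=1)
cv2.imwrite("pics/p5.png",np.hstack([cv2.imread("pics/a.png"),cv2.imread("pics/b.png")]))
```

```text
[0.4647056  0.20127863 0.07930486]
```

View pics/p5.png

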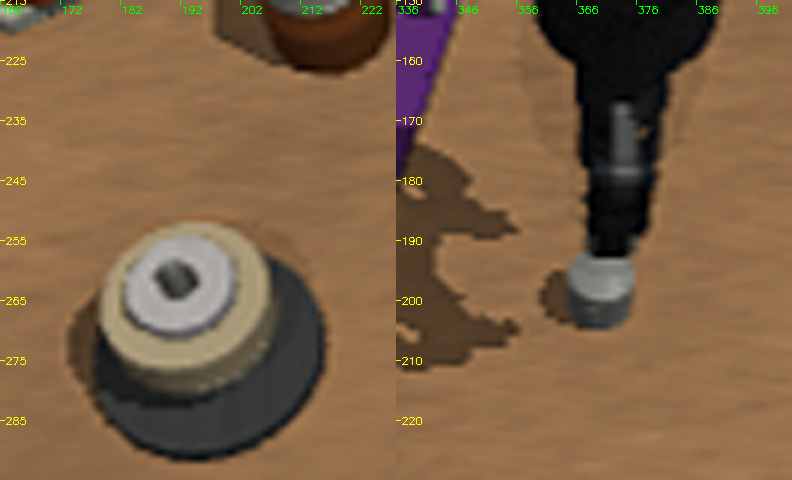

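The small flange is seated on the wheel. The cap is at (370,198), below the fingers.

Call:
{"fn": "jog_arm", "kwargs": {"plan": [[0, 0, 0, -0.5, 0, -25, 50], [0, 0, 0, 0, 0, -15, 50], [0, 0, 0, 0, 0, 0, 50], [0, 0, 0, 0, 0, 0, 50]]}}

```text
time: 35.08
tcp_pos: [0.4631, 0.2006, 0.0379]
orientation: [[-0.184, -0.983, -0.0], [-0.983, 0.184, -0.0], [0.0, 0.0, -1.0]]
force: [0.7, 0.4, 0.0]
gripper_width: 0.0498
gripper_force: 0.0
```

Call:
{"fn": "jog_arm", "kwargs": {"plan": [[0, 0, 0, 0, 0, -10, 50], [0, 0, 0, 0, 0, -10, 50], [0, 0, 0, 0, 0, -7, 50], [0, 0, 0, 0, 0, -6, 50], [0, 0, 0, 0, 0, 0, 50]]}}

```text
time: 35.5
tcp_pos: [0.4623, 0.2002, 0.0031]
orientation: [[-0.184, -0.983, -0.002], [-0.983, 0.184, -0.002], [0.002, 0.001, -1.0]]
force: [-1.1, -0.3, -0.3]
gripper_width: 0.05
gripper_force: 0.0
```

Call:
{"fn": "jog_arm", "kwargs": {"plan": [[0, 0, 0, 0, 0, 0, 25], [0, 0, 0, 0, 0, 0, 25], [0, 0, 0, 0, 0, 0, 25], [0, 0, 0, 0, 0, 0, 25], [0, 0, 0, 0, 0, 0, 25]], "newtons": 25}}

```text
time: 35.92
tcp_pos: [0.463, 0.2009, 0.0046]
orientation: [[-0.184, -0.983, 0.0], [-0.983, 0.184, 0.0], [-0.0, -0.0, -1.0]]
force: [0.3, 0.0, -0.9]
gripper_width: 0.0286
gripper_force: 24.7
```

Call:
{"fn": "jog_arm", "kwargs": {"plan": [[0, 0, 0, 0, 0, 0, 50], [0, 0, 0, 0, 0, 0, 50], [0, 0, 0.12, 0, 0, 0, 50], [0, 0, 0.12, 0, 0, 0, 50], [0, 0, 0.12, 0, 0, 0, 50]]}}

```text
time: 36.33
tcp_pos: [0.463, 0.2009, 0.0045]
orientation: [[0.18, -0.984, 0.0], [-0.984, -0.18, 0.0], [-0.0, -0.0, -1.0]]
force: [0.0, -0.2, -0.2]
gripper_width: 0.0499
gripper_force: 0.0
```

Call:
{"fn": "jog_arm", "kwargs": {"plan": [[0, 0, 0.12, 0, 0, 0, 50], [0, 0, 0.12, 0, 0, 0, 50], [0, 0, 0.12, 0, 0, 0, 50], [0, 0, 0.12, 0, 0, 0, 50], [0, 0, 0.12, 0, 0, 0, 50]]}}

```text
time: 36.75
tcp_pos: [0.463, 0.2009, 0.0045]
orientation: [[0.704, -0.71, 0.0], [-0.71, -0.704, 0.0], [0.0, -0.0, -1.0]]
force: [0.3, 0.1, -0.2]
gripper_width: 0.0496
gripper_force: 0.0
```

Call:
{"fn": "jog_arm", "kwargs": {"plan": [[0, 0, 0.12, 0, 0, 0, 50], [0, 0, 0.12, 0, 0, 0, 50], [0, 0, 0.12, 0, 0, 0, 50], [0, 0, 0.12, 0, 0, 0, 50], [0, 0, 0.13, 0, 0, 0, 50]]}}

```text
time: 37.17
tcp_pos: [0.463, 0.2009, 0.0045]
orientation: [[0.983, -0.184, 0.0], [-0.184, -0.983, 0.0], [0.0, -0.0, -1.0]]
force: [-0.4, -0.7, -0.6]
gripper_width: 0.0506
gripper_force: 0.0
```

Call:
{"fn": "jog_arm", "kwargs": {"plan": [[0, 0, 0, 0, 0, 0, 25], [0, 0, 0, 0, 0, 0, 25], [0, 0, 0, 0, 0, 0, 25], [0, 0, 0, 0, 0, 0, 25], [0, 0, 0, 0, 0, 0, 25]], "newtons": 35}}

```text
time: 37.58
tcp_pos: [0.463, 0.2009, 0.0047]
orientation: [[0.981, -0.192, 0.0], [-0.192, -0.981, 0.0], [0.0, -0.0, -1.0]]
force: [-1.5, -0.2, 5.6]
gripper_width: 0.029
gripper_force: 34.6
```

Call:
{"fn": "jog_arm", "kwargs": {"plan": [[0, 0, 0, 0, 0, 5, 25], [0, 0, 0, 0, 0, 25, 25], [0, 0, 0, 0, 0, 40, 25], [0, 0, 0, 0, 0, 40, 25], [0, 0, 0, 0, 0, 35, 25]]}}

```text
time: 38.0
tcp_pos: [0.4628, 0.2006, 0.1518]
orientation: [[0.982, -0.191, 0.0], [-0.191, -0.982, 0.0], [0.0, -0.0, -1.0]]
force: [0.6, 2.0, -1.7]
gripper_width: 0.0291
gripper_force: 34.8
```

Call:
{"fn": "jog_arm", "kwargs": {"plan": [[0, 0, 0, 11.8, -36.3, 0, 25], [0, 0, 0, 11.8, -36.3, 0, 25], [0, 0, 0, 11.8, -36.3, 0, 25], [0, 0, 0, 11.8, -36.3, 0, 25], [0, 0, 0, 11.8, -36.3, 0, 25]]}}

```text
time: 38.42
tcp_pos: [0.522, 0.0177, 0.1498]
orientation: [[0.982, -0.19, 0.0], [-0.19, -0.982, 0.0], [0.0, -0.0, -1.0]]
force: [1.0, 0.7, -0.4]
gripper_width: 0.0287
gripper_force: 34.8
```

Call:
{"fn": "jog_arm", "kwargs": {"plan": [[0, 0, 0, 11.8, -36.3, 0, 25], [0, 0, 0, 11.8, -36.3, 0, 25], [0, 0, 0, 11.8, -36.3, 0, 25], [0, 0, 0, 11.8, -36.3, 0, 25], [0, 0, 0, 11.8, -36.3, 0, 25]]}}

```text
time: 38.83
tcp_pos: [0.581, -0.1641, 0.1495]
orientation: [[0.982, -0.191, -0.0], [-0.191, -0.982, 0.0], [-0.0, -0.0, -1.0]]
force: [0.4, 0.3, -1.1]
gripper_width: 0.0291
gripper_force: 34.8
```

Call:
{"fn": "jog_arm", "kwargs": {"plan": [[0, 0, 0, 11.8, -36.3, 0, 25], [0, 0, 0, 11.8, -36.3, 0, 25], [0, 0, 0, 11.9, -35.8, 0, 25], [0, 0, 0, 0, 0, -20, 25], [0, 0, 0, 0, 0, -15, 25]]}}

```text
time: 39.25
tcp_pos: [0.6164, -0.273, 0.1133]
orientation: [[0.981, -0.195, 0.0], [-0.195, -0.981, 0.0], [0.0, -0.0, -1.0]]
force: [-0.7, 0.6, -1.4]
gripper_width: 0.029
gripper_force: 34.8
```

Call:
{"fn": "jog_arm", "kwargs": {"plan": [[0, 0, 0, 0, 0, 0, 25], [0, 0, 0, 0, 0, 0, 25], [0, 0, 0, 0, 0, 0, 25], [0, 0, 0, 0, 0, 0, 25], [0, 0, 0, 0, 0, 0, 25]]}}

```text
time: 39.67
tcp_pos: [0.6171, -0.2702, 0.1158]
orientation: [[0.982, -0.189, 0.002], [-0.189, -0.982, -0.0], [0.002, 0.0, -1.0]]
force: [-0.8, 0.2, -1.2]
gripper_width: 0.0293
gripper_force: 34.9
```

Call:
{"fn": "jog_arm", "kwargs": {"plan": [[0, 0, 0, 0, 0, 0, 25], [0, 0, 0, 0, 0, 0, 25]]}}

```text
time: 39.83
tcp_pos: [0.6168, -0.2703, 0.1152]
orientation: [[0.982, -0.189, 0.001], [-0.189, -0.982, -0.0], [0.001, -0.0, -1.0]]
force: [-0.5, 0.2, -0.8]
gripper_width: 0.0293
gripper_force: 34.9
```

Call:
{"fn": "jog_arm", "kwargs": {"plan": [[0, 0, 0, 0, 0, -10, 25], [0, 0, 0, 0, 0, -10, 25], [0, 0, 0, 0, 0, -5, 25], [0, 0, 0, 0, 0, 0, 25], [0, 0, 0, 0, 0, 0, 25]]}}

```text
time: 40.25
tcp_pos: [0.6159, -0.2706, 0.0884]
orientation: [[0.982, -0.19, -0.002], [-0.19, -0.982, 0.0], [-0.002, 0.0, -1.0]]
force: [0.4, -0.1, -0.6]
gripper_width: 0.0291
gripper_force: 34.8
```

Call:
{"fn": "jog_arm", "kwargs": {"plan": [[0, 0, 0, 0, 0, -3, 25], [0, 0, 0, 0, 0, -3, 25], [0, 0, 0, 0, 0, 0, 25]]}}

```text
time: 40.5
tcp_pos: [0.6162, -0.2705, 0.0828]
orientation: [[0.982, -0.19, -0.001], [-0.19, -0.982, 0.0], [-0.001, -0.0, -1.0]]
force: [-0.4, 0.5, -1.0]
gripper_width: 0.0289
gripper_force: 34.9
```

Call:
{"fn": "jog_arm", "kwargs": {"plan": [[0, 0, 0, 0, 0, -3, 25], [0, 0, 0, 0, 0, -3, 25], [0, 0, 0, 0, 0, 0, 25]]}}

```text
time: 40.75
tcp_pos: [0.616, -0.2705, 0.0767]
orientation: [[0.982, -0.19, -0.001], [-0.19, -0.982, 0.0], [-0.001, -0.0, -1.0]]
force: [-0.1, -0.5, -0.6]
gripper_width: 0.0288
gripper_force: 34.9
```

Call:
{"fn": "jog_arm", "kwargs": {"plan": [[0, 0, 0, 0, 0, -3, 25], [0, 0, 0, 0, 0, -2, 25], [0, 0, 0, 0, 0, 0, 25]]}}

```text
time: 41.0
tcp_pos: [0.6161, -0.2705, 0.0718]
orientation: [[0.982, -0.19, -0.001], [-0.19, -0.982, 0.0], [-0.001, -0.0, -1.0]]
force: [-0.2, -0.1, -0.8]
gripper_width: 0.029
gripper_force: 34.9
```

Call:
{"fn": "jog_arm", "kwargs": {"plan": [[0, 0, 0, 0, 0, -1, 25], [0, 0, 0, 0, 0, 0, 25]]}}

```text
time: 41.17
tcp_pos: [0.6164, -0.2706, 0.0712]
orientation: [[0.982, -0.19, -0.0], [-0.19, -0.982, 0.0], [-0.0, -0.0, -1.0]]
force: [0.7, 0.9, -1.0]
gripper_width: 0.0286
gripper_force: 34.9
```

Call:
{"fn": "jog_arm", "kwargs": {"plan": [[0, 0, 0, 0, 0, -0.7, 25], [0, 0, 0, 0, 0, 0, 25]]}}

```text
time: 41.33
tcp_pos: [0.6165, -0.2706, 0.0708]
orientation: [[0.982, -0.19, 0.0], [-0.19, -0.982, -0.0], [0.0, 0.0, -1.0]]
force: [-0.0, 0.4, -0.3]
gripper_width: 0.0289
gripper_force: 34.9
```

Call:
{"fn": "jog_arm", "kwargs": {"plan": [[0, 0, 0, 0, 0, -0.7, 25], [0, 0, 0, 0, 0, 0, 25]]}}

```text
time: 41.5
tcp_pos: [0.6166, -0.2706, 0.0707]
orientation: [[0.982, -0.189, 0.001], [-0.189, -0.982, -0.0], [0.001, 0.0, -1.0]]
force: [-1.1, 1.1, 4.2]
gripper_width: 0.0291
gripper_force: 35.3
```

Contact at the expected height. Releasing, retreating and looking.

Call:
{"fn": "jog_arm", "kwargs": {"plan": [[0, 0, 0, 0, 0, 0, 50], [0, 0, 0, 0, 0, 0, 50], [0, 0, 0, 0, 0, 20, 50], [0, 0, 0, 0, 0, 40, 50], [0, 0, 0, 0, 0, 40, 50]]}}

```text
time: 41.92
tcp_pos: [0.6152, -0.2704, 0.1693]
orientation: [[0.982, -0.19, -0.004], [-0.19, -0.982, 0.001], [-0.004, 0.0, -1.0]]
force: [2.1, -1.3, 0.8]
gripper_width: 0.0498
gripper_force: 0.0
```

Call:
{"fn": "jog_arm", "kwargs": {"plan": [[0, 0, 0, -10, 38, 10, 50], [0, 0, 0, -10, 38, 0, 50], [0, 0, 0, -10, 38, 0, 50], [0, 0, 0, -10, 38, 0, 50], [0, 0, 0, 0, 0, 0, 50]]}}

```text
time: 42.33
tcp_pos: [0.5751, -0.1137, 0.1806]
orientation: [[0.982, -0.186, 0.001], [-0.186, -0.982, 0.001], [0.001, -0.001, -1.0]]
force: [-0.0, -1.1, -1.2]
gripper_width: 0.0501
gripper_force: 0.0
```

Run:
```python
from h import *
montage("scene",[(250,235)],"f1.png",w=190,h=130,s=4,cols=1)
```

```text
(no output)
```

View pics/f1.png

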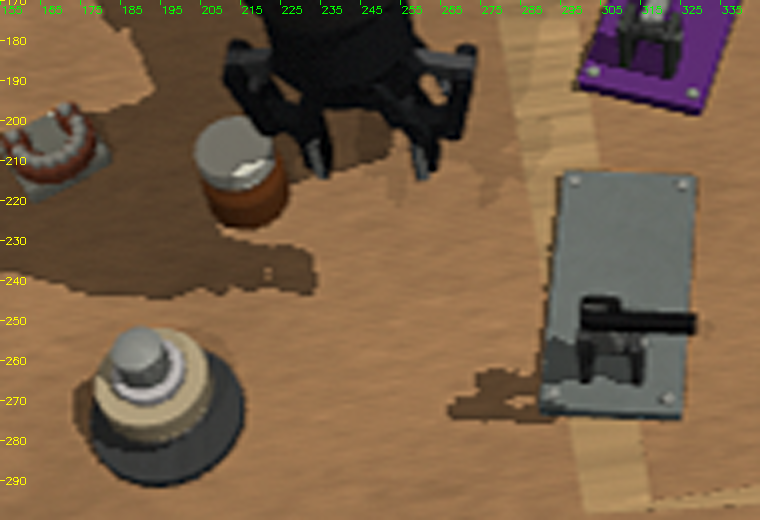

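The full stack with the cap on top stands on the stand at (190,265). The clamp is open at (315,250), the jar (213,213) and cast (167,207) are undisturbed, and the gripper is clear.

```bash
python3 -c "from plant import job_done; print(job_done())"
```

```text
the job is handed in; nothing more can be done
None
```

The polishing wheel is built up on the post in the order asked (large flange, felt wheel, small flange, hub cap), the jig's clamp arm stays open, the dental cast and jar are undisturbed, and the job was handed in at about 42 s.

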